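Pack and wedge a cast resin block in the saw-guide box and hold it tight

TASK

Lift the cast resin block out of the mould that stands nearer the saw-guide box, stand it lengthwise in the box's channel against the taller back wall, both ends reaching past the saw kerfs, then stand wooden spacers upright behind it one after another until there is no room for another. Press the wedge, sloping face towards the low near wall, down into the gap that is left until you feel it close, firmly but without forcing it, and finish still gripping the wedge and pressing, so that everything stays tight against the back wall for sawing. Keep spacers and wedge between the two pairs of kerfs, and leave the other block, the saw, the jar and the dish alone.

Things in the scene. Friction and masses are not known exactly. Their poses are not given: they have to be found in the camera images.
- saw_box: Aluminium saw-guide box fixed to the bench: base 136 (x) x 140 (y) x 10 mm and two walls along y leaving a channel 82 mm wide (x -41 to +41), open at top and ends, floor 10 mm above the bench. 2 mm saw kerfs through both walls at y = -30 and +30 mm. Origin: centre of the base's underside; x points from near wall to back wall, y along the channel, z up.
- near_wall: The lower wall of the saw-guide box, 12 mm thick, 36 mm high above the channel's floor. Origin: middle of its lower edge at floor height, 6 mm behind its inner face (inner face at box x = -41 mm); axes as the box's.
- back_wall: The taller wall of the saw-guide box, 12 mm thick, 44 mm high above the channel's floor. Origin: middle of its lower edge at floor height, 6 mm behind its inner face (inner face at box x = +41 mm); axes as the box's.
- thick_mould: Open grey silicone mould fixed to the bench, 76 (x) x 102 (y) x 50 mm high, holding the thick block. Cavity 48 x 74 mm, 44 mm deep, floor 6 mm above the bench. Origin: centre of its underside; z up. Of the two moulds, either may be the one nearer the saw-guide box (the other stands farther to the robot's left, larger world y).
- thin_mould: Open grey silicone mould fixed to the bench, 50 (x) x 102 (y) x 50 mm high, holding the thin block. Cavity 22 x 74 mm, 44 mm deep, floor 6 mm above the bench. Origin: centre of its underside; z up. Of the two moulds, either may be the one nearer the saw-guide box (the other stands farther to the robot's left, larger world y).
- thick_block: The thick cast block, in the thick mould: amber resin 46 (x) x 72 (y) x 44 mm high, bone inside, 190 g. A grey plastic holder 14 (x) x 24 (y) x 30 mm high stands on its middle (74 mm in all); in the mould only the holder stands out, above the rim. Origin: centre of the underside; y along the length, z up. In the channel this block, one spacer and the wedge fill the 82 mm.
- thin_block: The thin cast block, in the thin mould: amber resin 20 (x) x 72 (y) x 44 mm high, bone inside, 85 g. A grey plastic holder 14 (x) x 24 (y) x 30 mm high stands on its middle (74 mm in all); in the mould only the holder stands out, above the rim. Origin: centre of the underside; y along the length, z up. In the channel this block, two spacers and the wedge fill the 82 mm.
- rack: Grey plastic rack block 150 (x) x 62 (y) x 36 mm high, fixed to the bench, with four slots 28 mm deep at x = -54, -18, +18 (spacers) and +52 mm (wedge). Origin: centre of its underside, z up; slot floors 8 mm above the bench. The wedge's toe centre is 2.8 mm to +x of its slot's centre.
- spacer_1: Plain beech spacer block, 26 mm thick (x), 32 mm wide (y), 76 mm high, upper corners bevelled 5 mm, 45 g; one of three equal ones, upright in the rack with 48 mm standing out. Origin: centre of the underside; z up.
- spacer_2: Plain beech spacer block, 26 mm thick (x), 32 mm wide (y), 76 mm high, upper corners bevelled 5 mm, 45 g; one of three equal ones, upright in the rack with 48 mm standing out. Origin: centre of the underside; z up.
- spacer_3: Plain beech spacer block, 26 mm thick (x), 32 mm wide (y), 76 mm high, upper corners bevelled 5 mm, 45 g; one of three equal ones, upright in the rack with 48 mm standing out. Origin: centre of the underside; z up.
- wedge: Plain beech wedge, toe down in the rack, 40 mm wide (y), 76 high, 27 g. +x face upright, at x = +2.5 mm; -x face slopes out 1 mm per 5 mm of height, from x = -2.5 at the toe to -17.7 at the top. Origin: centre of the toe's underside. With the right packing 10 mm of gap is left: it is tight with its toe 10 to 15 mm above the channel's floor; with a spacer too few it bottoms.
- trim_saw: Fine-toothed hand saw lying on the bench beyond the box, 275 mm long, a bystander. Origin: on the bench under the front end of its handle.
- specimen_jar: Clear specimen jar with a white lid, 60 mm across and 65 mm high, a bystander. Origin: centre of its underside.
- dish: Shallow pink plastic dish, 90 mm across and 16 mm high, a bystander. Origin: centre of its underside.
Not all that is in view belongs to the job. Leave any black look-alike of the wedge alone. Leave any black or green look-alike of the spacer_1 alone.

How it is judged:
By the outcome, as a careful person would: the job done as asked, in the order asked, and still so for the second after the job is handed in, while the arm keeps its last pose, push and grip.
It also fails if it takes over 72 s, if anything falls off the work surface, if the arm or the gripper's body presses on something with over 40 N, if the wrist force passes 120 N, or if a joint passes its speed limit or range.

ROBOT

A 6-joint arm with a two-finger parallel gripper is mounted at the origin on the work surface. World frame = base frame: x ahead of the robot, y to its left, z up, the work surface at z = 0. Lengths are in m, angles in rad, forces in N, time in s.
With the tool pointing down it reaches from about 0.275 to 0.775 m from the base axis. Payload 14.6 kg.
Tool frame: the origin (TCP) lies midway between the tips of the shut fingers; the grasp point (between the pads) lies 19 mm behind it (env.hold_point_z is the distance from the TCP to the grasp point, in m); z points along the fingers, y is the direction in which the jaws open and shut (so a half turn about z gives the same grasp; the last joint's range is limited). The gripper opens to 85 mm and grips with 20 to 120 N. Pads are 22 mm wide; open, the fingers measure 114 mm over their backs; the gripper's body (76 mm by 85 mm) begins 54 mm behind the grasp point. The pads swing forward as they close: fully open they stand 13 mm farther back than shut.
Start: joints at [1.064, 0.263, -0.048, 1.259, 0, 1.415], TCP at [0.181, 0.493, 0.231] pointing down, gripper open.
Joint ranges: [-2.65, 2.65], [-0.89, 1.7], [-1.18, 1.37], [-2.13, 2.11], [-1.35, 1.29], [-3.14, 3.14]. Speed limits (rad/s): [1.89, 1.89, 2.57, 2.79, 3.14, 3.14].

INTERFACE

Orientations are given as a rotation vector (axis times angle).
In Python, from station import env gives the robot as it stands.
- The arm moves only by the tool play_rows, never from a script. Its argument "rows" is a list that holds one entry, the list of rows, each a list of 4 numbers: the shift along the tool's x, y, z in m, then the turn about the tool's z in rad. A call has 1 to 8 rows; each row shifts and turns the pose as measured when the row begins, along the tool's axes as they then stand; what a row does not reach is not made up. A row lasts 1/12 s, in which the tool goes at most 41.7 mm and 7.16 degrees, less where a joint would pass 70% of its speed; a pose out of reach is approached as far as the arm can. A call with a gripper value outside its range is refused whole. "grip" is the closure, from 0 (fully open) to 1 (shut), set as the call begins (left out, the last holds). The fingers move at their own pace and stop on an object; "squeeze" is the grip in N (left out, the last holds). Time passes only in rows, so rows that do not move let the fingers close. It gives the time, the measured TCP pose, the force and the opening at its end, in the units of the state.
- env.sense(): the state, without advancing time (a new reading comes with each control period).
- env.camera(name): name is "scene" or "top"; returns a dict with "img" (420x560x3 uint8, red, green, blue), "K" (3x3 intrinsics, pixels), "distortion" ([k1, k2, p1, p2, k3] as OpenCV has them; the pictures are not rectified), "world_from_camera" (4x4, takes a point from camera to world coordinates). Camera axes: x right, y up, looking along -z (the intrinsics and any distortion apply to the point x, -y, -z); pixel columns grow to the right and rows downward; lengths in m; the calibration is good to about 2 mm. A picture is of the moment at which its call begins. There is no depth.
- env.job_done(): hands the job in, once; it reports no verdict.
Trained networks look in the newest picture that a camera, given by its name, has taken for a name from the list of things; names that differ only in an ending like _2 or _b are one class to them, and where a whole thing is asked for, a point or a joint stands for the part that bears it (a point fixed in the world has none). Each returns a list of dicts, best first, with "conf" (0 to 1); they miss things now and then, are a little off and sometimes report something else, mostly with a low value. They report only what shows in the picture. A call takes as long as a camera call. They do not tell look-alikes from the thing itself.
- env.find_in(camera, query): "position" ([x, y, z] in m, in world coordinates, good to about 4 mm: the middle of the surface that is visible of it).
The state is a dict: "time": time; "q": joint angles; "qd": joint speeds; "effort": joint torques, N m; "position": TCP position; "eef_rot": TCP orientation; "contact_force": force on the tool from outside, world axes, zero at the start; "moment": the same for the moment, N m; "gripper_width": finger opening in m.
Only numpy, scipy, OpenCV 4.12 (cv2) and the standard library are available. Lean on these libraries where they do the work, as an engineer would, in place of code of your own. Each camera call takes 0.05 s, during which the arm holds its last target.

## Working session

There is one attempt and no reset: what is moved stays moved. The work goes in short steps, Python scripts to look and compute and a tool call to move; the robot and the scene stay as the last step left them, time stands still between calls to the robot, and variables do not carry over. Pictures are saved under pics/ and viewed, and the job is handed in when it is done.

Besides the shell and the picture viewer there is one more tool, called after ">>>" as a command line: name --argument value ..., lists and objects as JSON in quotes. play_rows: Moves the arm, as the interface text tells. Its arguments: {"type":"object","properties":{"rows":{"type":"array","items":{"type":"array","items":{"type":"array","items":{"type":"number"}}}},"grip":{"type":"number"},"squeeze":{"type":"number"}},"required":["rows"]}

```bash
ls; mkdir -p pics; cat > h.py <<'E'
import numpy as np, cv2
from station import env
def shot(name,fn):
    c=env.camera(name); cv2.imwrite('pics/'+fn,c['img'][:,:,::-1]); return c
E
python3 - <<'E'
from h import *
s=env.sense(); print(s)
for n in ['scene','top']:
    c=shot(n,n+'0.png'); np.savez(n+'.npz',**{k:np.array(v) for k,v in c.items()})
    print(n,np.round(c['world_from_camera'],3).tolist(),c['K'],c['distortion'])
    for q in ['saw_box','near_wall','back_wall','thick_mould','thin_mould','thick_block','thin_block','rack','spacer_1','wedge']:
        print(q,[(np.round(d['position'],3).tolist(),round(d['conf'],2)) for d in env.find_in(n,q)][:5])
print(env.sense()['time'])
E
```

```text
pics
{'time': 0.0, 'q': array([ 1.06364041e+00,  2.63503194e-01, -4.89485600e-02,  1.25941640e+00,
       -2.76810035e-05,  1.41548916e+00]), 'qd': array([ 0.00075333, -0.00053231,  0.00042152,  0.00028329, -0.00057623,
       -0.00124546]), 'effort': array([ 3.78732671e-03, -6.37624311e+01,  3.84565473e+01,  1.37374600e-02,
        1.53869451e-06, -1.20648383e-05]), 'position': array([0.18080607, 0.4925744 , 0.23083107]), 'eef_rot': array([-5.49779752e-01, -3.09278491e+00,  1.60608378e-03]), 'contact_force': array([ 0.25930631, -0.17124504, -0.22053432]), 'moment': array([ 0.07552588,  0.0127208 , -0.02006624]), 'gripper_width': 0.08529693617094582}
scene [[0.853, -0.405, 0.328, 0.992], [0.521, 0.667, -0.533, -0.734], [-0.002, 0.626, 0.78, 1.028], [0.0, 0.0, 0.0, 1.0]] [[467.71187271   0.         274.24337035]
 [  0.         467.71187271 206.10259218]
 [  0.           0.           1.        ]] [0.01695811 0.         0.         0.         0.        ]
saw_box [([0.548, -0.065, 0.007], 0.56)]
near_wall [([0.496, -0.06, 0.039], 0.94), ([0.722, 0.159, 0.054], 0.36)]
back_wall [([0.584, -
[... 780 characters left out ...]
      0.           1.        ]] [-0.0063992  0.         0.         0.         0.       ]
saw_box [([0.538, -0.053, 0.009], 0.97)]
near_wall [([0.489, -0.06, 0.039], 0.49)]
back_wall [([0.582, -0.054, 0.057], 0.89)]
thick_mould [([0.476, 0.167, 0.053], 0.7)]
thin_mould []
thick_block [([0.479, 0.168, 0.056], 0.75)]
thin_block [([0.458, 0.312, 0.048], 0.48), ([0.525, -0.313, 0.085], 0.22)]
rack [([0.481, -0.312, 0.04], 0.72)]
spacer_1 [([0.431, -0.334, 0.081], 0.76), ([0.338, -0.37, 0.07], 0.73), ([0.467, -0.325, 0.085], 0.72), ([0.497, -0.315, 0.084], 0.65), ([0.438, -0.416, 0.071], 0.6)]
wedge [([0.521, -0.313, 0.086], 0.72), ([0.635, -0.304, 0.016], 0.64), ([0.537, -0.204, 0.01], 0.62)]
1.1
```

View pics/scene0.png

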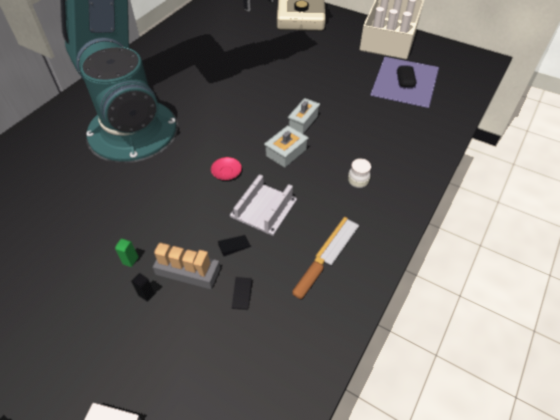

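View pics/top0.png

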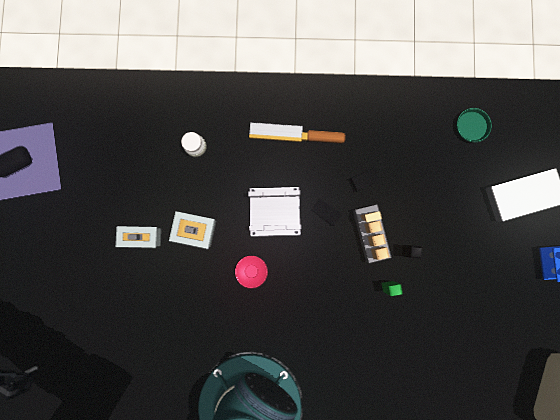

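```bash
python3 - <<'E'
import cv2
t=cv2.imread('pics/top0.png'); s=cv2.imread('pics/scene0.png')
def crop(im,x0,y0,w,h,f,fn):
    c=cv2.resize(im[y0:y0+h,x0:x0+w],None,fx=f,fy=f,interpolation=cv2.INTER_CUBIC)
    for i in range(0,w,10):
        cv2.putText(c,str(x0+i),(i*f,8),0,0.3,(0,255,255),1); cv2.line(c,(i*f,10),(i*f,14),(0,255,255))
    for i in range(0,h,10):
        cv2.putText(c,str(y0+i),(0,i*f+4),0,0.3,(0,255,255),1)
    cv2.imwrite('pics/'+fn,c)
crop(t,165,180,150,70,5,'t_a.png'); crop(t,345,195,80,75,7,'t_b.png')
crop(s,225,110,95,125,4,'s_a.png'); crop(s,140,235,90,60,8,'s_b.png')
E
```

```text
(no output)
```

View pics/t_a.png

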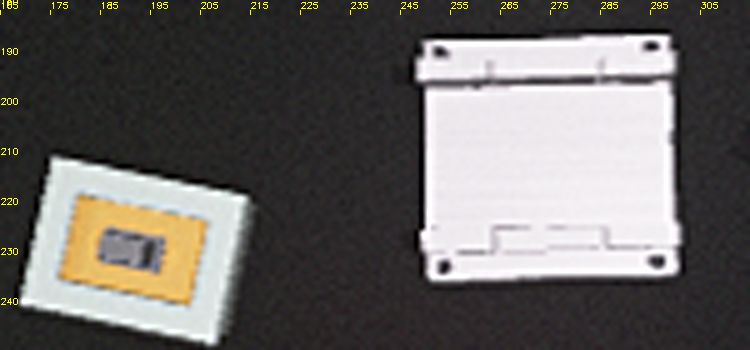

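View pics/t_b.png

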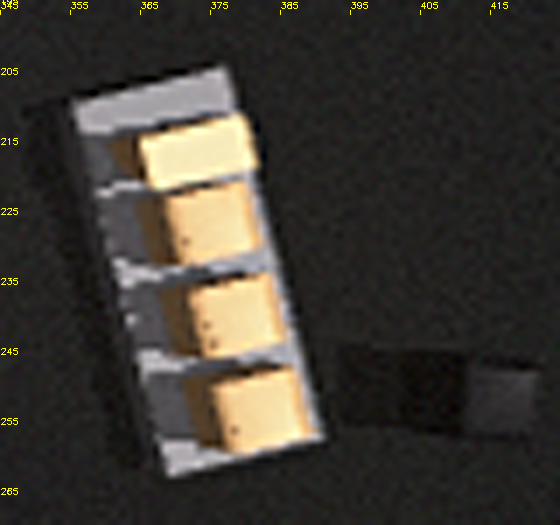

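View pics/s_a.png

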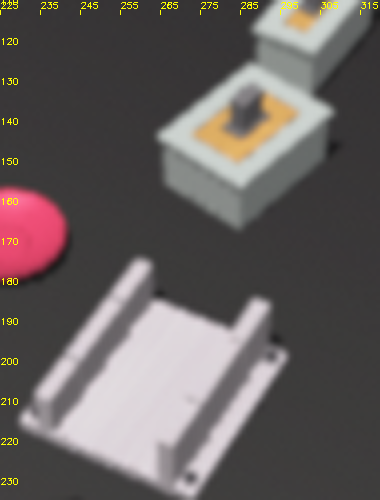

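View pics/s_b.png

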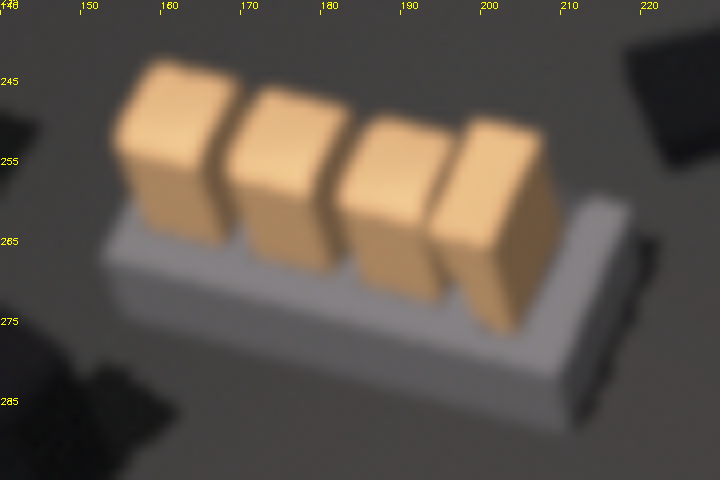

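```bash
cat >> h.py <<'E'
from scipy.optimize import least_squares
def cam(n):
    d=np.load(n+'.npz'); return d['K'],d['distortion'],d['world_from_camera']
def proj(n,P):
    K,D,T=cam(n); R=T[:3,:3]; p=(np.asarray(P)-T[:3,3])@R; p=p*[1,-1,-1]
    return cv2.projectPoints(p.reshape(-1,1,3),np.zeros(3),np.zeros(3),K,D)[0].reshape(-1,2)
def W(pose,pts):
    x,y,a=pose; c,s=np.cos(a),np.sin(a); pts=np.asarray(pts,float)
    return np.c_[x+c*pts[:,0]-s*pts[:,1],y+s*pts[:,0]+c*pts[:,1],pts[:,2]]
def fit(obs,p0):
    f=lambda p:np.concatenate([(proj(n,W(p,[o[0] for o in l]))-[o[1] for o in l]).ravel() for n,l in obs.items()])
    r=least_squares(f,p0,loss='soft_l1'); return r.x,f(r.x).reshape(-1,2)
E
cat > fit.py <<'E'
from h import *
def t(f,ox,oy,l): return [((a,b,c),(ox+(u)/f-0.5+0.5/f,oy+v/f-0.5+.5/f)) for a,b,c,u,v in l]
h=.05
mt=t(5,165,180,[(.038,.051,h,50,155),(.038,-.051,h,247,195),(-.038,-.051,h,213,345),(-.038,.051,h,20,303),
 (.0235,.0365,h,78,194),(.0235,-.0365,h,208,220),(-.0235,-.0365,h,192,306),(-.0235,.0365,h,60,278)])
ms=t(4,225,110,[(-.038,.051,h,252,62),(.038,.051,h,335,110),(.038,-.051,h,240,187),(-.038,-.051,h,160,135),(.0235,-.0365,h,240,162),(-.0235,-.0365,h,193,133),(.0235,.0365,h,298,112)])
b=.01
bt=t(5,165,180,[(.068,.07,b,425,40),(.068,-.07,b,672,35),(-.068,-.07,b,678,273),(-.068,.07,b,430,280)])
bs=t(4,225,110,[(-.068,-.07,b,20,422),(.068,-.07,b,190,494),(.068,.07,b,287,353)])
r=.036
rt=t(7,345,195,[(.075,.031,r,72,102),(.075,-.031,r,228,66),(-.075,-.031,r,325,437),(-.075,.031,r,168,475)])
rs=t(8,140,235,[(-.075,-.031,r,102,262),(.075,-.031,r,558,376),(.075,.031,r,630,205),(.075,-.031,0,575,430)])
for n,a,c,p in [('mould',mt,ms,(.48,.165,-.2)),('box',bt,bs,(.54,-.06,0)),('rack',rt,rs,(.48,-.32,.2))]:
    for k,o in [('both',{'top':a,'scene':c}),('top',{'top':a}),('scene',{'scene':c})]:
        x,e=fit(o,p); print(n,k,np.round(x,4),np.round(np.degrees(x[2]),2),np.abs(e).max().round(2),np.sqrt((e**2).mean()).round(2))
E
python3 fit.py
```

```text
mould both [ 0.4784  0.1693 -0.1684] -9.65 2.18 0.88
mould top [ 0.4778  0.1684 -0.1678] -9.61 1.7 0.9
mould scene [ 0.4791  0.171  -0.1752] -10.04 1.68 0.72
box both [ 0.5374 -0.0558  0.0543] 3.11 0.85 0.42
box top [ 0.537  -0.0565  0.05  ] 2.87 0.16 0.1
box scene [ 0.5378 -0.0543  0.0565] 3.24 0.62 0.43
rack both [ 0.482  -0.3266  0.2746] 15.73 1.11 0.44
rack top [ 0.4813 -0.3278  0.2609] 14.95 0.3 0.19
rack scene [ 0.4825 -0.326   0.2806] 16.07 0.33 0.2
```

```bash
cat >> h.py <<'E'
from scipy.spatial.transform import Rotation as Ro
def go(xyz,jaw=None):
    """print shift in tool axes (after the turn, and before) + turn to jaw angle deg (mod 180)"""
    s=env.sense(); R=Ro.from_rotvec(s['eef_rot']).as_matrix(); p=s['position']
    a=np.degrees(np.arctan2(R[1,1],R[0,1]))
    print('t',round(s['time'],2),'p',np.round(p,4),'jaw',round(a,2),'tilt',np.round(R[:2,2],4),'w',round(s['gripper_width'],4),'F',np.round(s['contact_force'],1),'q',np.round(s['q'],2))
    d=np.array(xyz)-p; tz=0
    if jaw is not None:
        dy=(jaw-a+90)%180-90; tz=-np.radians(dy)
        print('world turn deg',round(dy,2),'tool turn rad',round(tz,4))
    print('tool shift now',np.round(R.T@d,4),'after turn',np.round((R@Ro.from_rotvec([0,0,tz]).as_matrix()).T@d,4))
E
python3 -c "
from h import *
go((.4784,.1693,.12),-9.9)"
```

```text
t 1.1 p [0.1809 0.4928 0.2313] jaw 69.84 tilt [ 0. -0.] w 0.0851 F [ 0.2  0.1 -0.4] q [ 1.06  0.26 -0.05  1.26 -0.    1.42]
world turn deg -79.74 tool turn rad 1.3918
tool shift now [-0.3907 -0.2012  0.1113] after turn [-0.2676  0.3487  0.1113]
```

```bash
cat >> h.py <<'E'
def plan(xyz,jaw,n):
    s=env.sense(); R=Ro.from_rotvec(s['eef_rot']).as_matrix(); p=s['position']
    a=np.degrees(np.arctan2(R[1,1],R[0,1])); dy=(jaw-a+90)%180-90; tz=-np.radians(dy)/n
    d=(np.array(xyz)-p)/n
    print([[*np.round((R@Ro.from_rotvec([0,0,tz*k]).as_matrix()).T@d,3).tolist(),round(tz,3)] for k in range(n)])
E
python3 -c "
from h import *
plan((.4784,.1693,.13),-9.9,12)"
```

```text
[[-0.033, -0.017, 0.008, np.float64(0.116)], [-0.034, -0.013, 0.008, np.float64(0.116)], [-0.036, -0.009, 0.008, np.float64(0.116)], [-0.036, -0.005, 0.008, np.float64(0.116)], [-0.037, -0.0, 0.008, np.float64(0.116)], [-0.036, 0.004, 0.008, np.float64(0.116)], [-0.036, 0.008, 0.008, np.float64(0.116)], [-0.035, 0.012, 0.008, np.float64(0.116)], [-0.033, 0.016, 0.008, np.float64(0.116)], [-0.031, 0.02, 0.008, np.float64(0.116)], [-0.028, 0.023, 0.008, np.float64(0.116)], [-0.026, 0.026, 0.008, np.float64(0.116)]]
```

>>> play_rows --rows '[[[-0.033,-0.017,0.008,0.116],[-0.034,-0.013,0.008,0.116],[-0.036,-0.009,0.008,0.116],[-0.036,-0.005,0.008,0.116],[-0.037,0,0.008,0.116],[-0.036,0.004,0.008,0.116],[-0.036,0.008,0.008,0.116],[-0.035,0.012,0.008,0.116]]]' --grip 0

```text
time: 1.77
position: [0.3815, 0.2708, 0.1659]
eef_rot: [-1.909, -2.494, -0.009]
contact_force: [0.3, 1.6, 0.2]
gripper_width: 0.0851
```

```bash
python3 -c "
from h import *
go((.4784,.1693,.13),-9.9)
plan((.4784,.1693,.13),-9.9,7)"
```

```text
t 1.77 p [0.3815 0.2708 0.1659] jaw 15.14 tilt [0.0032 0.0052] w 0.0851 F [0.3 1.6 0.2] q [ 0.44  0.19 -0.33  1.05  0.    1.75]
world turn deg -25.04 tool turn rad 0.437
tool shift now [-0.1234  0.0669  0.0356] after turn [-0.0835  0.1128  0.0356]
[[-0.018, 0.01, 0.005, np.float64(0.062)], [-0.017, 0.011, 0.005, np.float64(0.062)], [-0.016, 0.012, 0.005, np.float64(0.062)], [-0.016, 0.013, 0.005, np.float64(0.062)], [-0.015, 0.014, 0.005, np.float64(0.062)], [-0.014, 0.015, 0.005, np.float64(0.062)], [-0.013, 0.015, 0.005, np.float64(0.062)]]
```

>>> play_rows --rows '[[[-0.021,0.012,0.006,0.075],[-0.021,0.013,0.006,0.075],[-0.02,0.015,0.006,0.075],[-0.019,0.016,0.006,0.075],[-0.018,0.018,0.006,0.075],[-0.013,0.016,0.005,0.06],[0,0,0,0]]]'

```text
time: 2.35
position: [0.4877, 0.1526, 0.128]
eef_rot: [-2.44, -1.978, -0.01]
contact_force: [0.2, -0.5, 0.3]
gripper_width: 0.0851
```

```bash
python3 -c "
from h import *
go((.4784,.1693,.053),-9.9)
for n in ['scene','top']:
    c=shot(n,n+'1.png')
    for q in ['thick_block','spacer_1','wedge']:
        print(q,[(np.round(d['position'],3).tolist(),round(d['conf'],2)) for d in env.find_in(n,q)][:5])
"
```

```text
t 2.35 p [0.4877 0.1526 0.128 ] jaw -11.96 tilt [0.0045 0.0044] w 0.0851 F [ 0.2 -0.5  0.3] q [ 0.14  0.29 -0.3   0.97  0.    1.92]
world turn deg 2.06 tool turn rad -0.0359
tool shift now [ 0.014  -0.0128  0.075 ] after turn [ 0.0145 -0.0123  0.075 ]
thick_block [([0.49, 0.166, 0.047], 0.71)]
spacer_1 [([0.445, -0.44, 0.054], 0.74), ([0.468, -0.341, 0.075], 0.65), ([0.346, -0.385, 0.052], 0.58), ([0.434, -0.35, 0.078], 0.53), ([0.505, -0.331, 0.077], 0.5)]
wedge [([0.54, -0.208, 0.012], 0.97), ([0.641, -0.313, 0.009], 0.79), ([0.532, -0.32, 0.076], 0.62)]
thick_block [([0.472, 0.153, 0.053], 0.8)]
spacer_1 [([0.438, -0.416, 0.074], 0.75), ([0.432, -0.333, 0.083], 0.64), ([0.336, -0.366, 0.071], 0.53), ([0.463, -0.324, 0.085], 0.52), ([0.536, -0.056, 0.008], 0.44)]
wedge [([0.633, -0.304, 0.014], 0.85), ([0.536, -0.202, 0.015], 0.77), ([0.523, -0.309, 0.084], 0.45), ([0.488, -0.063, 0.042], 0.24)]
```

>>> play_rows --rows '[[[0.007,-0.006,0.01,-0.036],[0.007,-0.006,0.015,0],[0,0,0.02,0],[0,0,0.012,0],[0,0,0,0]]]'

```text
time: 3.17
position: [0.4758, 0.1751, 0.0723]
eef_rot: [2.388, 2.039, 0.018]
contact_force: [-1.3, 0.5, -0.1]
gripper_width: 0.0858
```

```bash
python3 -c "
from h import *
go((.4784,.1693,.053),-9.9)
for n in ['scene','top']:
    c=shot(n,n+'2.png')
t=cv2.imread('pics/top2.png')[180:270,150:260]; s=cv2.imread('pics/scene2.png')[70:190,220:340]
cv2.imwrite('pics/c2.png',np.hstack([cv2.resize(t,(396,324),interpolation=2),cv2.resize(s,(324,324),interpolation=2)]))
"
```

```text
t 3.17 p [0.4758 0.1751 0.0723] jaw -9.02 tilt [0.0096 0.0061] w 0.0858 F [-1.3  0.5 -0.1] q [ 0.19  0.33 -0.41  0.82  0.    1.92]
world turn deg -0.88 tool turn rad 0.0153
tool shift now [-0.0054  0.0033  0.0193] after turn [-0.0054  0.0034  0.0193]
```

View pics/c2.png

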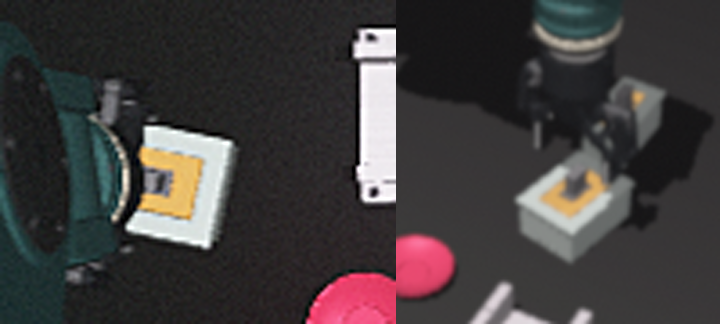

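>>> play_rows --rows '[[[-0.003,0.002,0.005,0],[0,0,0.005,0],[0,0,0,0]]]'

```text
time: 3.52
position: [0.4798, 0.1719, 0.0656]
eef_rot: [2.386, 2.037, 0.025]
contact_force: [0.6, -0.3, -0.1]
gripper_width: 0.0855
```

```bash
python3 -c "
from h import *
go((.4784,.1693,.053),-9.9)"
```

```text
t 3.52 p [0.4798 0.1719 0.0656] jaw -9.01 tilt [0.0149 0.007 ] w 0.0855 F [ 0.6 -0.3 -0.1] q [ 0.18  0.34 -0.42  0.8   0.    1.91]
world turn deg -0.89 tool turn rad 0.0155
tool shift now [-0.0029 -0.0012  0.0125] after turn [-0.0029 -0.0011  0.0125]
```

>>> play_rows --rows '[[[-0.003,-0.001,0.006,0.015],[0,0,0.007,0]]]'

```text
time: 3.68
position: [0.4796, 0.169, 0.0532]
eef_rot: [2.402, 2.016, 0.029]
contact_force: [-0.1, 0.5, -0.3]
gripper_width: 0.0853
```

```bash
python3 -c "
from h import *
go((.4784,.1693,.053),-9.9)"
```

```text
t 3.68 p [0.4796 0.169  0.0532] jaw -9.97 tilt [0.0176 0.0074] w 0.0853 F [-0.1  0.5 -0.3] q [ 0.18  0.35 -0.45  0.76  0.    1.92]
world turn deg 0.07 tool turn rad -0.0012
tool shift now [ 0.0001 -0.0013  0.0002] after turn [ 0.0001 -0.0013  0.0002]
```

>>> play_rows --rows '[[[0,0,0,0],[0,0,0,0]]]'

```text
time: 3.85
position: [0.479, 0.1686, 0.0517]
eef_rot: [2.403, 2.016, 0.026]
contact_force: [-0.1, 0.1, -0.1]
gripper_width: 0.0857
```

```bash
python3 -c "
from h import *
go((.4784,.1693,.053),-9.9)"
```

```text
t 3.85 p [0.479  0.1686 0.0517] jaw -10.01 tilt [0.016  0.0071] w 0.0857 F [-0.1  0.1 -0.1] q [ 0.18  0.35 -0.45  0.76  0.    1.92]
world turn deg 0.11 tool turn rad -0.002
tool shift now [ 0.0006 -0.0007 -0.0013] after turn [ 0.0006 -0.0007 -0.0013]
```

>>> play_rows --rows '[[[0,0,-0.002,0],[0,0,0,0],[0,0,0,0],[0,0,0,0],[0,0,0,0],[0,0,0,0]]]' --grip 1 --squeeze 40

```text
time: 4.35
position: [0.4792, 0.1687, 0.0544]
eef_rot: [2.403, 2.016, 0.027]
contact_force: [0.2, 0.9, -2.2]
gripper_width: 0.0129
```

```bash
python3 -c "
from h import *
go((.4784,.1693,.053),-9.9)"
```

```text
t 4.35 p [0.4792 0.1687 0.0544] jaw -10.01 tilt [0.0164 0.0073] w 0.0129 F [ 0.2  0.9 -2.2] q [ 0.18  0.35 -0.44  0.76  0.    1.92]
world turn deg 0.11 tool turn rad -0.0018
tool shift now [ 0.0005 -0.0009  0.0014] after turn [ 0.0005 -0.0009  0.0014]
```

```bash
python3 -c "
from h import *
p=env.sense()['position'];go(p+[0,0,.06])"
```

```text
t 4.35 p [0.4792 0.1687 0.0544] jaw -10.01 tilt [0.0164 0.0073] w 0.0129 F [ 0.2  0.9 -2.2] q [ 0.18  0.35 -0.44  0.76  0.    1.92]
tool shift now [ 0.0006  0.0009 -0.06  ] after turn [ 0.0006  0.0009 -0.06  ]
```

>>> play_rows --rows '[[[0,0,0,0],[0,0,-0.004,0],[0,0,-0.008,0],[0,0,-0.01,0],[0,0,-0.01,0],[0,0,-0.01,0],[0,0,-0.01,0]]]' --squeeze 60

```text
time: 4.93
position: [0.4769, 0.168, 0.1089]
eef_rot: [2.404, 2.017, 0.022]
contact_force: [0.2, 0.2, -2.9]
gripper_width: 0.0132
```

```bash
python3 -c "
from h import *
go((.5,.1,.16),3.1)"
```

```text
t 4.93 p [0.4769 0.168  0.1089] jaw -10.0 tilt [0.0128 0.0064] w 0.0132 F [ 0.2  0.2 -2.9] q [ 0.17  0.29 -0.36  0.91  0.    1.92]
world turn deg 13.1 tool turn rad -0.2287
tool shift now [-0.0625  0.0351 -0.0512] after turn [-0.0688  0.0201 -0.0512]
```

```bash
python3 -c "
from h import *
plan((.5514,-.055,.135),3.1,10)
s=shot('scene','scene3.png')['img'][90:200,220:340]
t=shot('top','top3.png')['img'][180:270,150:260]
cv2.imwrite('pics/c3.png',np.hstack([cv2.resize(t,(396,324),interpolation=2),cv2.resize(s,(354,324),interpolation=2)])[:,:,::-1])
"
```

```text
[[-0.021, 0.011, -0.003, np.float64(-0.023)], [-0.021, 0.011, -0.003, np.float64(-0.023)], [-0.021, 0.01, -0.003, np.float64(-0.023)], [-0.021, 0.01, -0.003, np.float64(-0.023)], [-0.022, 0.009, -0.003, np.float64(-0.023)], [-0.022, 0.009, -0.003, np.float64(-0.023)], [-0.022, 0.008, -0.003, np.float64(-0.023)], [-0.022, 0.008, -0.003, np.float64(-0.023)], [-0.022, 0.007, -0.003, np.float64(-0.023)], [-0.023, 0.007, -0.003, np.float64(-0.023)]]
```

View pics/c3.png

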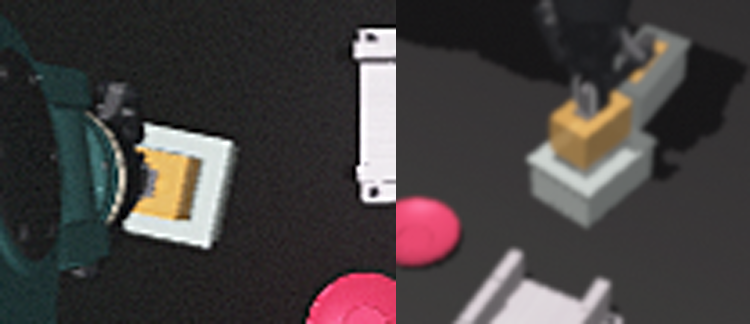

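>>> play_rows --rows '[[[-0.01,0.005,-0.01,-0.02],[-0.02,0.01,-0.008,-0.023],[-0.021,0.01,-0.004,-0.023],[-0.021,0.01,-0.003,-0.023],[-0.022,0.009,-0.002,-0.023],[-0.022,0.009,-0.002,-0.023],[-0.022,0.008,0,-0.023],[-0.022,0.008,0,-0.023]]]'

```text
time: 5.7
position: [0.5314, -0.0008, 0.138]
eef_rot: [2.195, 2.242, 0.023]
contact_force: [0.9, -0.2, -1.4]
gripper_width: 0.013
```

```bash
python3 -c "
from h import *
go((.5514,-.055,.135),3.1)
plan((.5514,-.055,.135),3.1,3)"
```

```text
t 5.7 p [ 0.5314 -0.0008  0.138 ] jaw 1.2 tilt [0.0127 0.0078] w 0.013 F [ 0.9 -0.2 -1.4] q [-0.16  0.31 -0.24  1.01  0.01  1.39]
world turn deg 1.9 tool turn rad -0.0332
tool shift now [-0.0546  0.0188  0.0028] after turn [-0.0552  0.017   0.0028]
[[-0.018, 0.006, 0.001, np.float64(-0.011)], [-0.018, 0.006, 0.001, np.float64(-0.011)], [-0.018, 0.006, 0.001, np.float64(-0.011)]]
```

>>> play_rows --rows '[[[-0.017,0.006,0,-0.015],[-0.015,0.005,0,-0.012],[-0.01,0.003,0,-0.005],[0,0,0,0],[0,0,0,0]]]'

```text
time: 6.12
position: [0.5477, -0.0486, 0.1358]
eef_rot: [2.162, 2.276, 0.02]
contact_force: [0.3, -0.5, -2.1]
gripper_width: 0.0128
```

```bash
python3 -c "
from h import *
go((.5514,-.055,.06),3.1)"
```

```text
t 6.12 p [ 0.5477 -0.0486  0.1358] jaw 2.92 tilt [0.0106 0.0076] w 0.0128 F [ 0.3 -0.5 -2.1] q [-0.24  0.34 -0.19  1.02  0.01  1.28]
world turn deg 0.18 tool turn rad -0.0031
tool shift now [-0.0071  0.0026  0.0758] after turn [-0.0071  0.0025  0.0758]
```

>>> play_rows --rows '[[[-0.007,0,0.008,0],[0,0,0.012,0],[0,0,0.008,0],[0,0,0,0]]]'

```text
time: 6.45
position: [0.5475, -0.054, 0.1054]
eef_rot: [2.161, 2.278, 0.02]
contact_force: [-0.4, 0.4, -2.7]
gripper_width: 0.0129
```

```bash
python3 -c "
from h import *
go((.55,-.055,.06),3.1)
s=shot('scene','scene4.png')['img'][130:250,200:340]
t=shot('top','top4.png')['img'][170:260,200:320]
cv2.imwrite('pics/c4.png',np.hstack([cv2.resize(t,(396,324),interpolation=2),cv2.resize(s,(378,324),interpolation=2)])[:,:,::-1])
"
```

```text
t 6.45 p [ 0.5475 -0.054   0.1054] jaw 3.01 tilt [0.0102 0.008 ] w 0.0129 F [-0.4  0.4 -2.7] q [-0.25  0.37 -0.25  0.95  0.01  1.27]
world turn deg 0.09 tool turn rad -0.0016
tool shift now [-0.0015  0.002   0.0454] after turn [-0.0015  0.002   0.0454]
```

View pics/c4.png

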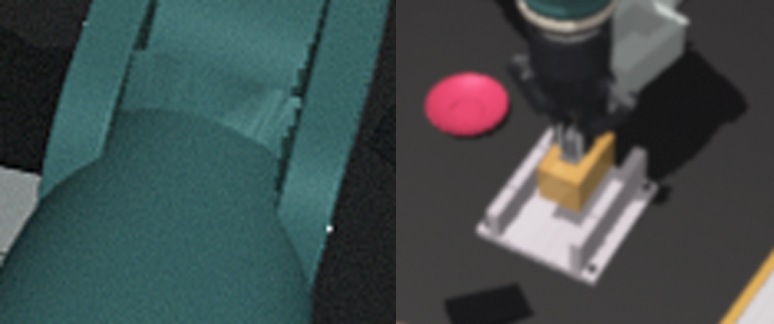

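>>> play_rows --rows '[[[-0.001,0,0.008,0],[0,0,0.01,0],[0,0,0.01,0],[0,0,0.006,0],[0,0,0,0]]]'

```text
time: 6.97
position: [0.5492, -0.0545, 0.0707]
eef_rot: [2.158, 2.276, 0.023]
contact_force: [-0.4, -0.2, -2.8]
gripper_width: 0.013
```

```bash
python3 -c "
from h import *
go((.55,-.055,.06),3.1)"
```

```text
t 6.97 p [ 0.5492 -0.0545  0.0707] jaw 3.07 tilt [0.0139 0.0072] w 0.013 F [-0.4 -0.2 -2.8] q [-0.25  0.4  -0.3   0.86  0.01  1.27]
world turn deg 0.03 tool turn rad -0.0005
tool shift now [-0.0006  0.0006  0.0108] after turn [-0.0006  0.0006  0.0108]
```

>>> play_rows --rows '[[[0,0,0.004,0],[0,0,0.004,0],[0,0,0.003,0],[0,0,0.002,0]]]'

```text
time: 7.3
position: [0.55, -0.0547, 0.0581]
eef_rot: [2.156, 2.275, 0.024]
contact_force: [-18.6, 2.0, 59.0]
gripper_width: 0.0129
```

```bash
python3 -c "
from h import *
go((.55,-.055,.06),3.1)"
```

```text
t 7.3 p [ 0.55   -0.0547  0.0581] jaw 3.07 tilt [0.0157 0.0063] w 0.0129 F [-18.6   2.   59. ] q [-0.25  0.41 -0.32  0.82  0.01  1.27]
world turn deg 0.03 tool turn rad -0.0006
tool shift now [-0.0003 -0.     -0.0019] after turn [-0.0003 -0.     -0.0019]
```

>>> play_rows --rows '[[[0,0,-0.002,0],[0,0.002,0,0]]]'

```text
time: 7.47
position: [0.5521, -0.0547, 0.0609]
eef_rot: [2.156, 2.274, 0.025]
contact_force: [0.2, 0.7, -1.7]
gripper_width: 0.0129
```

```bash
python3 -c "
from h import *
go((.55,-.055,.06),3.1)"
```

```text
t 7.47 p [ 0.5521 -0.0547  0.0609] jaw 3.06 tilt [0.0168 0.0059] w 0.0129 F [ 0.2  0.7 -1.7] q [-0.25  0.41 -0.32  0.83  0.01  1.27]
world turn deg 0.04 tool turn rad -0.0006
tool shift now [-0.0002 -0.0021  0.0009] after turn [-0.0002 -0.0021  0.0009]
```

>>> play_rows --rows '[[[0,0.0015,0.001,0],[0,0.001,0,0],[0,0,0,0]]]'

```text
time: 7.72
position: [0.5552, -0.0545, 0.0597]
eef_rot: [2.155, 2.274, 0.025]
contact_force: [-1.3, 0.1, -0.9]
gripper_width: 0.0127
```

>>> play_rows --rows '[[[0,0.0012,0,0],[0,0,0,0]]]'

```text
time: 7.88
position: [0.5553, -0.0544, 0.0591]
eef_rot: [2.157, 2.275, 0.022]
contact_force: [0.7, -0.6, -2.3]
gripper_width: 0.0128
```

```bash
python3 -c "
from h import *
go((.55,-.055,.06),3.1)"
```

```text
t 7.88 p [ 0.5553 -0.0544  0.0591] jaw 3.05 tilt [0.0141 0.0057] w 0.0128 F [ 0.7 -0.6 -2.3] q [-0.25  0.42 -0.31  0.83  0.01  1.27]
world turn deg 0.05 tool turn rad -0.0008
tool shift now [-0.0003 -0.0053 -0.001 ] after turn [-0.0003 -0.0053 -0.001 ]
```

>>> play_rows --rows '[[[0,0.002,0,0],[0,0.001,0,0]]]'

```text
time: 8.05
position: [0.5555, -0.0542, 0.0585]
eef_rot: [2.16, 2.277, 0.015]
contact_force: [-6.5, -1.1, 4.2]
gripper_width: 0.0132
```

>>> play_rows --rows '[[[0,0.001,0.0005,0],[0,0.001,0,0]]]'

```text
time: 8.22
position: [0.5556, -0.0544, 0.0584]
eef_rot: [2.162, 2.278, 0.01]
contact_force: [-8.4, -0.4, 3.7]
gripper_width: 0.0125
```

>>> play_rows --rows '[[[0,0,0,0],[0,0,0,0],[0,0,0,0],[0,0,-0.002,0],[0,0,-0.01,0],[0,0,-0.02,0],[0,0,-0.03,0],[0,0,-0.03,0]]]' --grip 0

```text
time: 8.88
position: [0.5537, -0.0542, 0.1508]
eef_rot: [-2.159, -2.275, -0.006]
contact_force: [2.1, -0.5, 0.2]
gripper_width: 0.0855
```

```bash
python3 -c "
from h import *
s=shot('scene','scene5.png')['img'][130:250,200:340]
cv2.imwrite('pics/c5.png',cv2.resize(s,None,fx=5,fy=5,interpolation=2)[:,:,::-1])
go((.4993,-.3217,.15),15.7+90)
plan((.4993,-.3217,.15),15.7+90,14)
"
```

```text
t 8.93 p [ 0.5559 -0.0546  0.1566] jaw 3.01 tilt [0.006  0.0047] w 0.0851 F [0.8 0.4 7.3] q [-0.25  0.35 -0.13  1.09  0.01  1.27]
world turn deg -77.31 tool turn rad 1.3494
tool shift now [-0.2637 -0.0706  0.005 ] after turn [-0.1268  0.2418  0.005 ]
[[-0.019, -0.005, 0.0, np.float64(0.096)], [-0.019, -0.003, 0.0, np.float64(0.096)], [-0.019, -0.001, 0.0, np.float64(0.096)], [-0.019, 0.001, 0.0, np.float64(0.096)], [-0.019, 0.002, 0.0, np.float64(0.096)], [-0.019, 0.004, 0.0, np.float64(0.096)], [-0.019, 0.006, 0.0, np.float64(0.096)], [-0.018, 0.008, 0.0, np.float64(0.096)], [-0.017, 0.01, 0.0, np.float64(0.096)], [-0.016, 0.011, 0.0, np.float64(0.096)], [-0.015, 0.013, 0.0, np.float64(0.096)], [-0.014, 0.014, 0.0, np.float64(0.096)], [-0.012, 0.015, 0.0, np.float64(0.096)], [-0.011, 0.016, 0.0, np.float64(0.096)]]
```

View pics/c5.png

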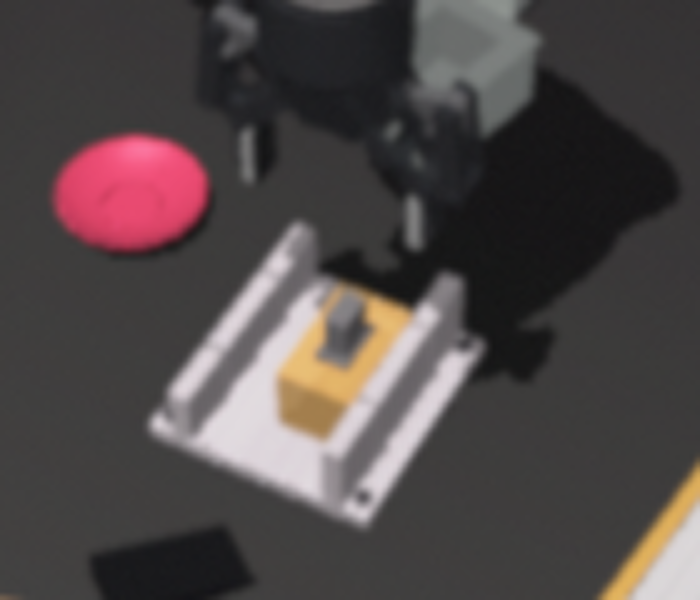

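>>> play_rows --rows '[[[-0.019,-0.005,0,0.105],[-0.022,-0.004,0,0.105],[-0.024,-0.001,0,0.105],[-0.025,0.001,0,0.105],[-0.025,0.003,0,0.105],[-0.025,0.006,0,0.105],[-0.025,0.009,0,0.105],[-0.024,0.012,0,0.105]]]'

```text
time: 9.6
position: [0.5131, -0.2488, 0.1662]
eef_rot: [2.913, 1.158, 0.031]
contact_force: [1.2, -1.2, -0.3]
gripper_width: 0.0855
```

```bash
python3 -c "
from h import *
go((.4993,-.3217,.15),15.7+90)
plan((.4993,-.3217,.15),15.7+90,5)
"
```

```text
t 9.6 p [ 0.5131 -0.2488  0.1662] jaw -46.65 tilt [0.0209 0.0005] w 0.0855 F [ 1.2 -1.2 -0.3] q [-0.6   0.35 -0.09  1.11  0.01  1.78]
world turn deg -27.65 tool turn rad 0.4825
tool shift now [-0.0603  0.0433  0.0159] after turn [-0.0333  0.0663  0.0159]
[[-0.012, 0.009, 0.003, np.float64(0.097)], [-0.011, 0.01, 0.003, np.float64(0.097)], [-0.01, 0.011, 0.003, np.float64(0.097)], [-0.009, 0.012, 0.003, np.float64(0.097)], [-0.008, 0.013, 0.003, np.float64(0.097)]]
```

>>> play_rows --rows '[[[-0.011,0.008,0.003,0.095],[-0.011,0.01,0.003,0.095],[-0.01,0.011,0.003,0.095],[-0.008,0.011,0.003,0.095],[-0.004,0.006,0.002,0.06],[0,0,0,0],[0,0,0,0]]]'

```text
time: 10.18
position: [0.5002, -0.3215, 0.1563]
eef_rot: [3.102, 0.442, 0.04]
contact_force: [-0.1, -0.7, 0.0]
gripper_width: 0.0856
```

```bash
python3 -c "
from h import *
go((.4993,-.3217,.15),15.7+90)
s=shot('scene','scene6.png')['img'][220:320,110:250]
t=shot('top','top6.png')['img'][190:280,330:440]
cv2.imwrite('pics/c6.png',np.hstack([cv2.resize(t,(396,324),interpolation=2),cv2.resize(s,(400,324),interpolation=2)])[:,:,::-1])
"
```

```text
t 10.18 p [ 0.5002 -0.3215  0.1563] jaw -73.78 tilt [ 0.0263 -0.0044] w 0.0856 F [-0.1 -0.7  0. ] q [-0.71  0.4  -0.05  1.1   0.01  2.14]
world turn deg -0.52 tool turn rad 0.009
tool shift now [-0.0011 -0.0001  0.0063] after turn [-0.0011 -0.0001  0.0063]
```

View pics/c6.png

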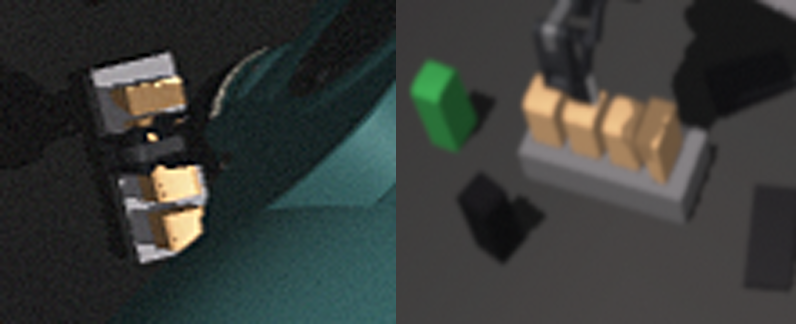

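>>> play_rows --rows '[[[-0.001,0,0.015,0.009],[0,0,0.02,0],[0,0,0.02,0],[0,0,0.015,0],[0,0,0.008,0],[0,0,0,0]]]'

```text
time: 10.78
position: [0.504, -0.3185, 0.0787]
eef_rot: [3.097, 0.452, 0.046]
contact_force: [-0.6, 1.4, 0.7]
gripper_width: 0.0854
```

```bash
python3 -c "
from h import *
go((.4993,-.3217,.05),15.7+90)
s=shot('scene','scene7.png')['img'][220:320,110:250]
t=shot('top','top7.png')['img'][190:280,330:440]
cv2.imwrite('pics/c7.png',np.hstack([cv2.resize(t,(396,324),interpolation=2),cv2.resize(s,(400,324),interpolation=2)])[:,:,::-1])
"
```

```text
t 10.78 p [ 0.504  -0.3185  0.0787] jaw -73.42 tilt [ 0.0305 -0.0071] w 0.0854 F [-0.6  1.4  0.7] q [-0.71  0.45 -0.19  0.9   0.01  2.15]
world turn deg -0.88 tool turn rad 0.0153
tool shift now [-0.0062  0.0013  0.0286] after turn [-0.0062  0.0014  0.0286]
```

View pics/c7.png

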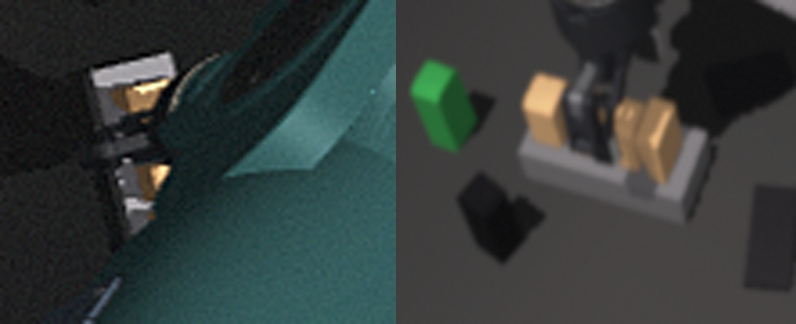

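```bash
python3 -c "
from h import *
R=(.482,-.3266,.2746)
for xx in (-.054,-.018,.018,.0518): print(xx,W(R,[(xx,0,.084)]).round(4),proj('scene',W(R,[(xx,0,.084),(xx,-.016,.036),(xx,-.043,.08)])).round(1).tolist(),proj('top',W(R,[(xx,0,.084)])).round(1).tolist())
"
```

```text
-0.054 [[ 0.43   -0.3412  0.084 ]] [[161.3, 248.1], [162.3, 264.1], [154.0, 263.7]] [[382.4, 252.6]]
-0.018 [[ 0.4647 -0.3315  0.084 ]] [[175.1, 251.4], [175.8, 267.4], [168.1, 267.2]] [[378.7, 239.2]]
0.018 [[ 0.4993 -0.3217  0.084 ]] [[189.1, 254.8], [189.5, 270.8], [182.4, 270.7]] [[375.1, 225.9]]
0.0518 [[ 0.5319 -0.3126  0.084 ]] [[202.4, 258.1], [202.4, 274.1], [195.9, 274.1]] [[371.7, 213.4]]
```

>>> play_rows --rows '[[[-0.005,0.001,0.007,0.015],[-0.002,0,0.008,0],[0,0,0.007,0],[-0.001,0,0.004,0],[0,0,0,0]]]'

```text
time: 11.3
position: [0.4986, -0.324, 0.0547]
eef_rot: [3.096, 0.426, 0.053]
contact_force: [1.1, 0.4, -0.2]
gripper_width: 0.0855
```

```bash
python3 -c "
from h import *
go((.4993,-.3217,.05),15.7+90)"
```

```text
t 11.3 p [ 0.4986 -0.324   0.0547] jaw -74.36 tilt [ 0.0357 -0.0116] w 0.0855 F [ 1.1  0.4 -0.2] q [-0.72  0.46 -0.24  0.83  0.01  2.15]
world turn deg 0.06 tool turn rad -0.0011
tool shift now [ 0.0011 -0.0021  0.0047] after turn [ 0.0011 -0.0021  0.0047]
```

>>> play_rows --rows '[[[0.001,-0.002,0.004,0],[0,0,0.001,0],[0,0,0,0],[0,0,0,0],[0,0,0,0],[0,0,0,0]]]' --grip 1 --squeeze 40

```text
time: 11.8
position: [0.4994, -0.3216, 0.0496]
eef_rot: [3.096, 0.426, 0.053]
contact_force: [0.1, -1.0, -0.4]
gripper_width: 0.0316
```

```bash
python3 -c "
from h import *
go((.4993,-.3217,.05),15.7+90)"
```

```text
t 11.8 p [ 0.4994 -0.3216  0.0496] jaw -74.35 tilt [ 0.0359 -0.0114] w 0.0316 F [ 0.1 -1.  -0.4] q [-0.72  0.47 -0.25  0.82  0.01  2.15]
world turn deg 0.05 tool turn rad -0.0009
tool shift now [-0.0001  0.0001 -0.0004] after turn [-0.0001  0.0001 -0.0004]
```

>>> play_rows --rows '[[[0,0,-0.005,0],[0.0004,0.0002,-0.008,0],[0.0004,0.0002,-0.01,0],[0.0004,0.0002,-0.012,0],[0.0004,0,-0.02,0],[0,0,-0.03,0],[0,0,-0.03,0]]]' --squeeze 60

```text
time: 12.38
position: [0.4949, -0.3186, 0.1674]
eef_rot: [3.102, 0.427, 0.045]
contact_force: [0.7, -0.2, -0.6]
gripper_width: 0.0309
```

```bash
python3 -c "
from h import *
B=(.5374,-.0558,.0543)
t=W(B,[(-.020,0,.145)])[0]; print(t)
go(t,93.1)
plan(t,93.1,11)
s=shot('scene','scene8.png')['img'][220:320,110:250]
cv2.imwrite('pics/c8.png',cv2.resize(s,(560,400),interpolation=2)[:,:,::-1])
"
```

```text
[ 0.51742948 -0.05688547  0.145     ]
t 12.38 p [ 0.4949 -0.3186  0.1674] jaw -74.35 tilt [ 0.0299 -0.0065] w 0.0309 F [ 0.7 -0.2 -0.6] q [-0.72  0.38 -0.05  1.11  0.01  2.15]
world turn deg -12.55 tool turn rad 0.2191
tool shift now [ 0.0917 -0.2463  0.0213] after turn [ 0.036  -0.2603  0.0213]
[[0.008, -0.022, 0.002, np.float64(0.02)], [0.008, -0.023, 0.002, np.float64(0.02)], [0.007, -0.023, 0.002, np.float64(0.02)], [0.007, -0.023, 0.002, np.float64(0.02)], [0.007, -0.023, 0.002, np.float64(0.02)], [0.006, -0.023, 0.002, np.float64(0.02)], [0.006, -0.023, 0.002, np.float64(0.02)], [0.005, -0.023, 0.002, np.float64(0.02)], [0.005, -0.023, 0.002, np.float64(0.02)], [0.004, -0.024, 0.002, np.float64(0.02)], [0.004, -0.024, 0.002, np.float64(0.02)]]
```

View pics/c8.png

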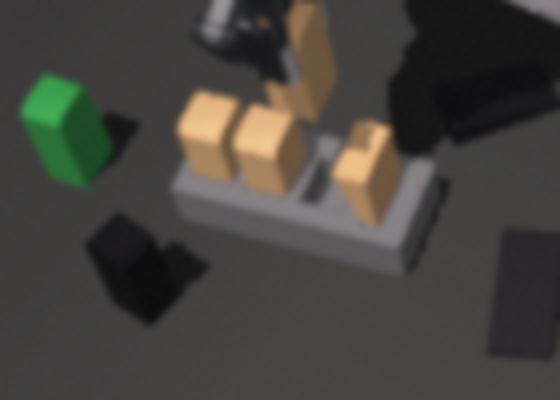

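>>> play_rows --rows '[[[0.006,-0.015,0.001,0.02],[0.008,-0.022,0.002,0.02],[0.008,-0.024,0.002,0.02],[0.007,-0.025,0.002,0.02],[0.007,-0.025,0.002,0.02],[0.006,-0.025,0.002,0.02],[0.006,-0.025,0.002,0.02],[0.005,-0.025,0.002,0.02]]]'

```text
time: 13.1
position: [0.5156, -0.1263, 0.1651]
eef_rot: [3.113, 0.155, 0.073]
contact_force: [-0.2, 0.6, -0.5]
gripper_width: 0.0312
```

```bash
python3 -c "
from h import *
B=(.5374,-.0558,.0543)
t=W(B,[(-.022,0,.145)])[0]; print(t)
go(t,93.1)
plan(t,93.1,4)"
```

```text
[ 0.51543243 -0.05699401  0.145     ]
t 13.1 p [ 0.5156 -0.1263  0.1651] jaw -84.32 tilt [ 0.0478 -0.0212] w 0.0312 F [-0.2  0.6 -0.5] q [-0.39  0.27 -0.23  1.02 -0.    2.65]
world turn deg -2.58 tool turn rad 0.045
tool shift now [ 0.0058 -0.0695  0.0186] after turn [ 0.0027 -0.0697  0.0186]
[[0.001, -0.017, 0.005, np.float64(0.011)], [0.001, -0.017, 0.005, np.float64(0.011)], [0.001, -0.017, 0.005, np.float64(0.011)], [0.001, -0.017, 0.005, np.float64(0.011)]]
```

>>> play_rows --rows '[[[0.001,-0.017,0.003,0.015],[0.001,-0.015,0.003,0.015],[0.001,-0.012,0.003,0.01],[0,-0.008,0.003,0.005],[0,0,0,0],[0,0,0,0]]]'

```text
time: 13.6
position: [0.5151, -0.0674, 0.1548]
eef_rot: [3.116, 0.089, 0.08]
contact_force: [0.3, 0.4, -0.3]
gripper_width: 0.0313
```

```bash
python3 -c "
from h import *
B=(.5374,-.0558,.0543)
t=W(B,[(-.022,0,.11)])[0]; print(t)
go(t,93.1)
s=shot('scene','scene9.png')['img'][130:250,200:340]
cv2.imwrite('pics/c9.png',cv2.resize(s,None,fx=5,fy=5,interpolation=2)[:,:,::-1])
"
```

```text
[ 0.51543243 -0.05699401  0.11      ]
t 13.6 p [ 0.5151 -0.0674  0.1548] jaw -86.78 tilt [ 0.0519 -0.0216] w 0.0313 F [ 0.3  0.4 -0.3] q [-0.28  0.25 -0.28  0.98 -0.01  2.8 ]
world turn deg -0.12 tool turn rad 0.0021
tool shift now [-0.0013 -0.0115  0.0445] after turn [-0.0014 -0.0115  0.0445]
```

View pics/c9.png

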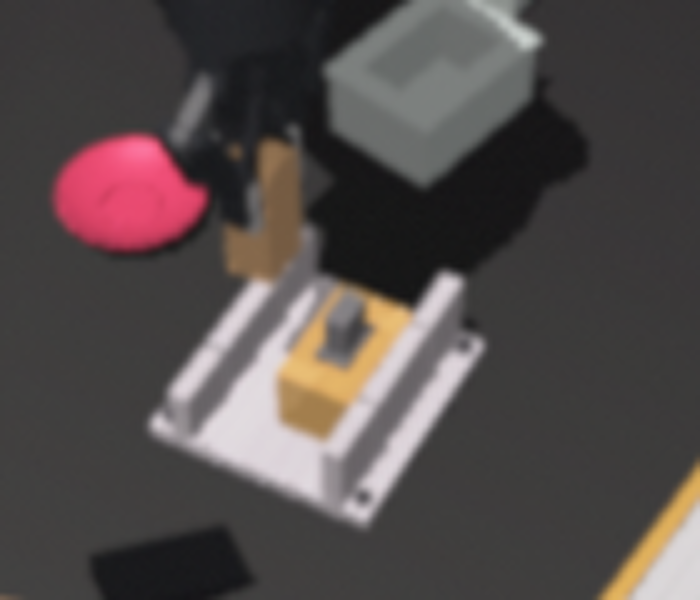

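>>> play_rows --rows '[[[-0.001,-0.008,0.01,0],[0,-0.003,0.012,0],[0,0,0.01,0],[0,0,0.004,0],[0,0,0,0]]]'

```text
time: 14.07
position: [0.5168, -0.0613, 0.119]
eef_rot: [3.114, 0.083, 0.085]
contact_force: [0.5, -0.9, -0.6]
gripper_width: 0.0309
```

```bash
python3 -c "
from h import *
B=(.5374,-.0558,.0543)
t=W(B,[(-.022,0,.052)])[0]; print(t)
go(t,93.1)
s=shot('scene','scene10.png')['img'][130:250,200:340]
cv2.imwrite('pics/c10.png',cv2.resize(s,None,fx=5,fy=5,interpolation=2)[:,:,::-1])
"
```

```text
[ 0.51543243 -0.05699401  0.052     ]
t 14.07 p [ 0.5168 -0.0613  0.119 ] jaw -86.97 tilt [ 0.0549 -0.0234] w 0.0309 F [ 0.5 -0.9 -0.6] q [-0.27  0.28 -0.35  0.89 -0.01  2.82]
world turn deg 0.07 tool turn rad -0.0012
tool shift now [-0.0048 -0.0061  0.0668] after turn [-0.0048 -0.0061  0.0668]
```

View pics/c10.png

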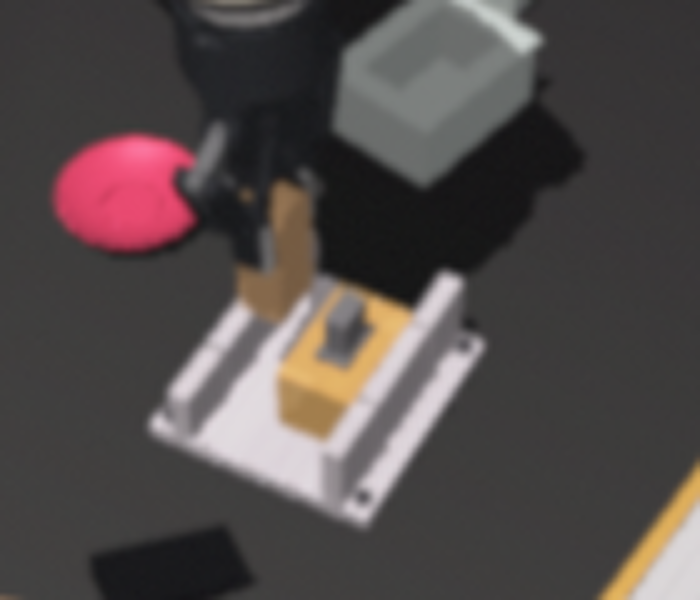

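>>> play_rows --rows '[[[-0.002,-0.004,0.008,0],[-0.001,-0.001,0.01,0],[-0.001,0,0.01,0],[-0.001,0,0.006,0],[0,0,0,0]]]'

```text
time: 14.53
position: [0.5145, -0.0583, 0.0849]
eef_rot: [3.113, 0.081, 0.091]
contact_force: [-0.4, 0.2, -0.3]
gripper_width: 0.0309
```

```bash
python3 -c "
from h import *
B=(.5374,-.0558,.0543)
t=W(B,[(-.022,0,.052)])[0]; print(t)
go(t,93.1)
s=shot('scene','scene11.png')['img'][130:250,200:340]
cv2.imwrite('pics/c11.png',cv2.resize(s,None,fx=5,fy=5,interpolation=2)[:,:,::-1])
"
```

```text
[ 0.51543243 -0.05699401  0.052     ]
t 14.53 p [ 0.5145 -0.0583  0.0849] jaw -87.08 tilt [ 0.0587 -0.0246] w 0.0309 F [-0.4  0.2 -0.3] q [-0.27  0.3  -0.42  0.79 -0.01  2.82]
world turn deg 0.18 tool turn rad -0.0031
tool shift now [-0.0009 -0.0022  0.0328] after turn [-0.0009 -0.0022  0.0328]
```

View pics/c11.png

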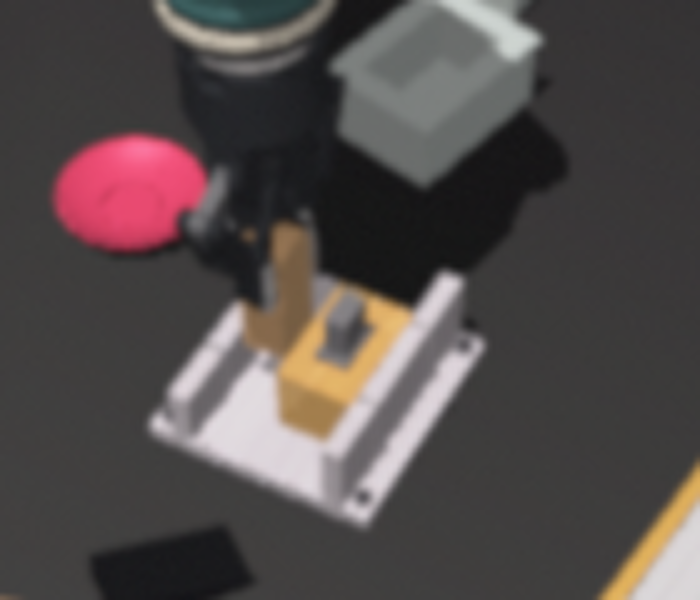

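>>> play_rows --rows '[[[-0.001,-0.001,0.008,0],[-0.001,0,0.008,0],[-0.001,0,0.006,0],[0,0,0.003,0],[0,0,0,0]]]'

```text
time: 15.0
position: [0.5137, -0.0583, 0.0589]
eef_rot: [3.112, 0.081, 0.094]
contact_force: [-0.6, 0.6, 0.5]
gripper_width: 0.0314
```

```bash
python3 -c "
from h import *
B=(.5374,-.0558,.0543)
t=W(B,[(-.022,0,.052)])[0]; print(t)
go(t,93.1)
"
```

```text
[ 0.51543243 -0.05699401  0.052     ]
t 15.0 p [ 0.5137 -0.0583  0.0589] jaw -87.08 tilt [ 0.061  -0.0253] w 0.0314 F [-0.6  0.6  0.5] q [-0.27  0.33 -0.46  0.71 -0.01  2.82]
world turn deg 0.18 tool turn rad -0.0031
tool shift now [ 0.0013 -0.0014  0.0069] after turn [ 0.0014 -0.0014  0.0069]
```

>>> play_rows --rows '[[[0.002,-0.001,0.003,0],[0.001,0,0.002,0],[0.001,0,0.001,0],[0,0,0,0]]]'

```text
time: 15.33
position: [0.5185, -0.0571, 0.0525]
eef_rot: [3.112, 0.081, 0.094]
contact_force: [-0.8, -0.1, -0.1]
gripper_width: 0.031
```

>>> play_rows --rows '[[[0,0,0.0015,0],[0,0,0,0]]]'

```text
time: 15.5
position: [0.5187, -0.0572, 0.0517]
eef_rot: [3.112, 0.081, 0.094]
contact_force: [-3.4, 0.7, 3.8]
gripper_width: 0.0311
```

```bash
python3 -c "
from h import *
B=(.5374,-.0558,.0543)
t=W(B,[(-.018,0,.052)])[0]; print(t)
go(t,93.1)
"
```

```text
[ 0.51942653 -0.05677692  0.052     ]
t 15.5 p [ 0.5187 -0.0572  0.0517] jaw -87.08 tilt [ 0.0613 -0.0256] w 0.0311 F [-3.4  0.7  3.8] q [-0.26  0.34 -0.46  0.7  -0.01  2.83]
world turn deg 0.18 tool turn rad -0.0031
tool shift now [ 0.0007 -0.0004 -0.0002] after turn [ 0.0007 -0.0004 -0.0002]
```

>>> play_rows --rows '[[[0.001,0,0,0],[0.001,0,0,0]]]'

```text
time: 15.67
position: [0.5192, -0.0571, 0.0518]
eef_rot: [3.112, 0.081, 0.09]
contact_force: [-7.7, -2.0, 4.6]
gripper_width: 0.0311
```

>>> play_rows --rows '[[[0,0,0,0],[0,0,0,0],[0,0,0,0],[0,0,0,0]]]' --grip 0

```text
time: 16.0
position: [0.5202, -0.0572, 0.0521]
eef_rot: [3.111, 0.081, 0.093]
contact_force: [-0.4, 0.4, -0.1]
gripper_width: 0.0775
```

```bash
python3 -c "
from h import *
B=(.5374,-.0558,.0543)
t=W(B,[(-.018,0,.052)])[0]; print(t)
go(t,93.1)
p=env.sense()['position']; go(p+[0,0,.1])
"
```

```text
[ 0.51942653 -0.05677692  0.052     ]
t 16.0 p [ 0.5202 -0.0572  0.0521] jaw -87.08 tilt [ 0.0603 -0.0262] w 0.0775 F [-0.4  0.4 -0.1] q [-0.26  0.34 -0.46  0.7  -0.01  2.83]
world turn deg 0.18 tool turn rad -0.0032
tool shift now [-0.0007 -0.0005  0.    ] after turn [-0.0007 -0.0005  0.    ]
t 16.0 p [ 0.5202 -0.0572  0.0521] jaw -87.08 tilt [ 0.0603 -0.0262] w 0.0775 F [-0.4  0.4 -0.1] q [-0.26  0.34 -0.46  0.7  -0.01  2.83]
tool shift now [ 0.0059  0.0029 -0.0998] after turn [ 0.0059  0.0029 -0.0998]
```

>>> play_rows --rows '[[[0.0005,0.0003,-0.01,0],[0.0015,0.0007,-0.025,0],[0.002,0.001,-0.035,0],[0.002,0.001,-0.035,0]]]'

```text
time: 16.33
position: [0.5167, -0.0562, 0.1545]
eef_rot: [3.115, 0.081, 0.077]
contact_force: [0.8, 0.4, -0.1]
gripper_width: 0.0852
```

```bash
python3 -c "
from h import *
R=(.482,-.3266,.2746)
s=shot('scene','scene12.png')['img'][130:250,200:340]
cv2.imwrite('pics/c12.png',cv2.resize(s,None,fx=5,fy=5,interpolation=2)[:,:,::-1])
# wedge mid at grasp height 62 above toe: x from 2.5 to -14.9 -> mid -6.2
t=W(R,[(.052+.0028-.0062,0,.15)])[0]; print(t)
go(t,105.7)
plan(t,105.7,12)
"
```

```text
[ 0.52877914 -0.31342153  0.15      ]
t 16.38 p [ 0.5193 -0.0568  0.1611] jaw -87.07 tilt [ 0.0577 -0.025 ] w 0.0852 F [ 1.3 -0.3  7.6] q [-0.26  0.25 -0.27  0.99 -0.01  2.83]
world turn deg 12.77 tool turn rad -0.223
tool shift now [-0.0046  0.2563  0.018 ] after turn [-0.0612  0.249   0.018 ]
[[-0.0, 0.021, 0.002, np.float64(-0.019)], [-0.001, 0.021, 0.002, np.float64(-0.019)], [-0.001, 0.021, 0.002, np.float64(-0.019)], [-0.002, 0.021, 0.002, np.float64(-0.019)], [-0.002, 0.021, 0.002, np.float64(-0.019)], [-0.002, 0.021, 0.002, np.float64(-0.019)], [-0.003, 0.021, 0.002, np.float64(-0.019)], [-0.003, 0.021, 0.002, np.float64(-0.019)], [-0.004, 0.021, 0.002, np.float64(-0.019)], [-0.004, 0.021, 0.002, np.float64(-0.019)], [-0.004, 0.021, 0.002, np.float64(-0.019)], [-0.005, 0.021, 0.002, np.float64(-0.019)]]
```

View pics/c12.png

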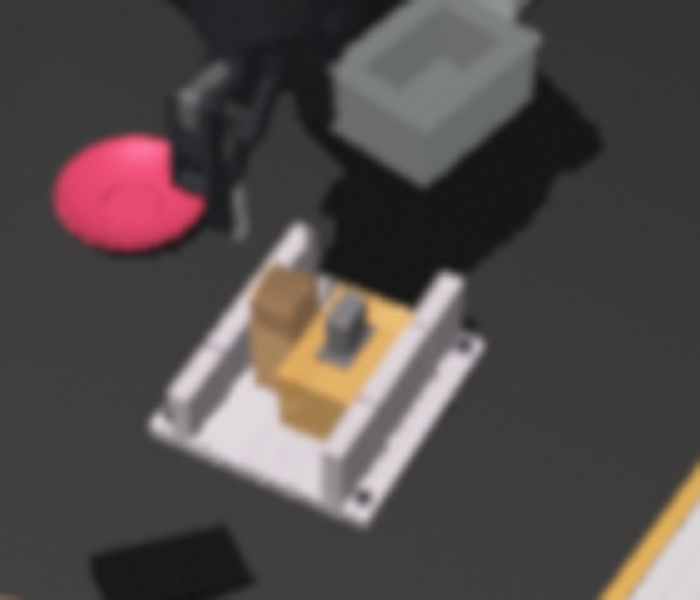

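>>> play_rows --rows '[[[0,0.015,0,-0.02],[-0.001,0.021,0,-0.02],[-0.001,0.021,0,-0.02],[-0.002,0.021,0.001,-0.02],[-0.003,0.021,0.001,-0.02],[-0.003,0.021,0.002,-0.02],[-0.004,0.021,0.002,-0.02],[-0.004,0.021,0.002,-0.02]]]'

```text
time: 17.05
position: [0.5265, -0.2246, 0.1638]
eef_rot: [3.085, 0.348, 0.104]
contact_force: [0.5, 0.3, -0.4]
gripper_width: 0.0854
```

```bash
python3 -c "
from h import *
R=(.482,-.3266,.2746)
t=W(R,[(.052+.0028-.0062,0,.15)])[0]; print(t)
go(t,105.7)
plan(t,105.7,5)
"
```

```text
[ 0.52877914 -0.31342153  0.15      ]
t 17.05 p [ 0.5265 -0.2246  0.1638] jaw -77.2 tilt [ 0.0706 -0.0277] w 0.0854 F [ 0.5  0.3 -0.4] q [-0.55  0.32 -0.16  1.02  0.01  2.36]
world turn deg 2.9 tool turn rad -0.0506
tool shift now [-0.0185  0.0864  0.0164] after turn [-0.0228  0.0854  0.0164]
[[-0.004, 0.017, 0.003, np.float64(-0.01)], [-0.004, 0.017, 0.003, np.float64(-0.01)], [-0.004, 0.017, 0.003, np.float64(-0.01)], [-0.004, 0.017, 0.003, np.float64(-0.01)], [-0.004, 0.017, 0.003, np.float64(-0.01)]]
```

>>> play_rows --rows '[[[-0.002,0.008,0,-0.006],[-0.002,0.008,0,-0.006],[-0.002,0.008,0,-0.006],[-0.002,0.008,0,-0.006]]]'

```text
time: 17.38
position: [0.5261, -0.2614, 0.1644]
eef_rot: [3.079, 0.384, 0.104]
contact_force: [1.7, 0.3, 0.6]
gripper_width: 0.0851
```

```bash
python3 -c "
from h import *
R=(.482,-.3266,.2746)
t=W(R,[(.052+.0028-.0062,0,.15)])[0]
go(t,105.7)
"
```

```text
t 17.38 p [ 0.5261 -0.2614  0.1644] jaw -75.85 tilt [ 0.071  -0.0279] w 0.0851 F [1.7 0.3 0.6] q [-0.61  0.34 -0.12  1.04  0.02  2.29]
world turn deg 1.55 tool turn rad -0.027
tool shift now [-0.0112  0.0504  0.016 ] after turn [-0.0125  0.05    0.016 ]
```

>>> play_rows --rows '[[[0,0,0,0],[0,0,-0.015,0],[0,0,-0.03,0]]]'

```text
time: 17.63
position: [0.5213, -0.2594, 0.2054]
eef_rot: [3.085, 0.385, 0.095]
contact_force: [0.5, -0.2, -0.8]
gripper_width: 0.0857
```

```bash
python3 -c "
from h import *
R=(.482,-.3266,.2746)
t=W(R,[(.052+.0028-.0062,0,.15)])[0]
go(t,105.7)
shot('top','top13.png')
go(t,105.7)
"
```

```text
t 17.63 p [ 0.5213 -0.2594  0.2054] jaw -75.85 tilt [ 0.0644 -0.0233] w 0.0857 F [ 0.5 -0.2 -0.8] q [-0.61  0.32 -0.04  1.15  0.02  2.28]
world turn deg 1.55 tool turn rad -0.027
tool shift now [-0.0093  0.0521  0.057 ] after turn [-0.0107  0.0518  0.057 ]
t 17.68 p [ 0.5227 -0.2602  0.2123] jaw -75.84 tilt [ 0.0707 -0.0275] w 0.0854 F [-0.7 -0.2  5.4] q [-0.61  0.32 -0.03  1.15  0.02  2.28]
world turn deg 1.54 tool turn rad -0.0269
tool shift now [-0.0111  0.0503  0.064 ] after turn [-0.0125  0.05    0.064 ]
```

>>> play_rows --rows '[[[0,0,-0.035,0],[0,0,0,0]]]'

```text
time: 17.85
position: [0.5204, -0.258, 0.2501]
eef_rot: [3.079, 0.386, 0.106]
contact_force: [0.5, -1.5, 1.0]
gripper_width: 0.0853
```

```bash
cat >> h.py <<'E'
def T(n=1):
    for i in range(n): env.camera('top')
    s=env.sense(); R=Ro.from_rotvec(s['eef_rot']).as_matrix(); print(round(s['time'],2),'tilt',np.round(R[:2,2],4),'p',np.round(s['position'],4))
E
python3 -c "
from h import *
T(0);T();T();T()
"
```

```text
17.85 tilt [ 0.0721 -0.0281] p [ 0.5204 -0.258   0.2501]
17.9 tilt [ 0.0693 -0.026 ] p [ 0.5199 -0.2576  0.2467]
17.95 tilt [ 0.0674 -0.0248] p [ 0.5195 -0.2574  0.245 ]
18.0 tilt [ 0.0661 -0.024 ] p [ 0.5192 -0.2572  0.244 ]
```

>>> play_rows --rows '[[[-0.006,0.02,0.03,0]]]'

```text
time: 18.08
position: [0.5218, -0.2775, 0.2182]
eef_rot: [3.08, 0.39, 0.105]
contact_force: [1.8, -1.1, 0.4]
gripper_width: 0.0855
```

```bash
python3 -c "
from h import *
T(0);T();T()
"
```

```text
18.08 tilt [ 0.0715 -0.0269] p [ 0.5218 -0.2775  0.2182]
18.13 tilt [ 0.064  -0.0233] p [ 0.52   -0.2806  0.2096]
18.18 tilt [ 0.0618 -0.0213] p [ 0.5191 -0.2792  0.2104]
```

>>> play_rows --rows '[[[0,0,0,0]]]'

```text
time: 18.27
position: [0.5186, -0.2789, 0.2093]
eef_rot: [3.089, 0.385, 0.089]
contact_force: [0.1, 0.0, 0.5]
gripper_width: 0.0855
```

```bash
python3 -c "
from h import *
T(0);T();T()
"
```

```text
18.27 tilt [ 0.0602 -0.02  ] p [ 0.5186 -0.2789  0.2093]
18.32 tilt [ 0.0597 -0.0197] p [ 0.5185 -0.2787  0.2091]
18.37 tilt [ 0.0606 -0.0203] p [ 0.5188 -0.2787  0.2098]
```

>>> play_rows --rows '[[[-0.002,0.015,0.03,-0.013]]]'

```text
time: 18.45
position: [0.5241, -0.2938, 0.1851]
eef_rot: [3.081, 0.407, 0.098]
contact_force: [0.8, -0.6, 0.7]
gripper_width: 0.0852
```

```bash
python3 -c "
from h import *
T(0);T();T()
"
```

```text
18.45 tilt [ 0.0666 -0.0242] p [ 0.5241 -0.2938  0.1851]
18.5 tilt [ 0.0598 -0.0202] p [ 0.5226 -0.2955  0.1767]
18.55 tilt [ 0.0579 -0.0184] p [ 0.5217 -0.2943  0.1777]
```

>>> play_rows --rows '[[[-0.001,0.012,0.03,-0.013]]]'

```text
time: 18.63
position: [0.5271, -0.3065, 0.1526]
eef_rot: [3.081, 0.426, 0.092]
contact_force: [1.6, 0.4, 1.6]
gripper_width: 0.0858
```

```bash
python3 -c "
from h import *
T(0);T();T()
R=(.482,-.3266,.2746)
t=W(R,[(.052+.0028-.0062,0,.12)])[0]; print(t)
go(t,105.7)
"
```

```text
18.63 tilt [ 0.0629 -0.0218] p [ 0.5271 -0.3065  0.1526]
18.68 tilt [ 0.0562 -0.0174] p [ 0.5255 -0.3074  0.1443]
18.73 tilt [ 0.0545 -0.0159] p [ 0.5247 -0.3062  0.1456]
[ 0.52877914 -0.31342153  0.12      ]
t 18.73 p [ 0.5247 -0.3062  0.1456] jaw -74.34 tilt [ 0.0545 -0.0159] w 0.0852 F [-0.5  0.4  0.4] q [-0.67  0.4  -0.08  1.04  0.02  2.2 ]
world turn deg 0.04 tool turn rad -0.0007
tool shift now [0.0007 0.0073 0.0259] after turn [0.0007 0.0073 0.0259]
```

>>> play_rows --rows '[[[0,0,-0.035,0],[0,0,0.03,0]]]'

```text
time: 18.9
position: [0.5248, -0.3054, 0.157]
eef_rot: [3.087, 0.424, 0.083]
contact_force: [1.6, -1.0, 1.7]
gripper_width: 0.0851
```

```bash
python3 -c "
from h import *
T(0);T();T();T()
"
```

```text
18.9 tilt [ 0.0559 -0.0166] p [ 0.5248 -0.3054  0.157 ]
18.95 tilt [ 0.0476 -0.0099] p [ 0.5223 -0.3032  0.1458]
19.0 tilt [ 0.0452 -0.0081] p [ 0.5213 -0.3025  0.1457]
19.05 tilt [ 0.0457 -0.0085] p [ 0.5215 -0.3027  0.1466]
```

>>> play_rows --rows '[[[0,0,-0.035,0],[0,0,0.03,0]]]'

```text
time: 19.22
position: [0.522, -0.3024, 0.1591]
eef_rot: [3.095, 0.425, 0.073]
contact_force: [1.0, -1.4, 0.4]
gripper_width: 0.0852
```

```bash
python3 -c "
from h import *
T(0);T();T();T()
"
```

```text
19.22 tilt [ 0.0485 -0.0106] p [ 0.522  -0.3024  0.1591]
19.27 tilt [ 0.04   -0.0038] p [ 0.5194 -0.3002  0.1478]
19.32 tilt [ 0.0372 -0.0017] p [ 0.5184 -0.2995  0.1473]
19.37 tilt [ 0.0375 -0.0019] p [ 0.5184 -0.2997  0.148 ]
```

Works, about −0.009 per bounce. Repeat.

>>> play_rows --rows '[[[0,0,-0.04,0],[0,0,0.035,0]]]'

```text
time: 19.53
position: [0.5197, -0.3005, 0.1623]
eef_rot: [3.101, 0.426, 0.063]
contact_force: [2.6, -2.0, 1.9]
gripper_width: 0.0851
```

```bash
python3 -c "
from h import *
T(2)
"
```

```text
19.63 tilt [0.0271 0.0063] p [ 0.5147 -0.2965  0.1473]
```

>>> play_rows --rows '[[[0,0,-0.04,0],[0,0,0.035,0]]]'

```text
time: 19.8
position: [0.5156, -0.2972, 0.1606]
eef_rot: [-3.111, -0.427, -0.047]
contact_force: [3.0, -1.8, 1.3]
gripper_width: 0.0853
```

```bash
python3 -c "
from h import *
T(2)
"
```

```text
19.9 tilt [0.015 0.016] p [ 0.5103 -0.293   0.1457]
```

>>> play_rows --rows '[[[0,0,-0.04,0],[0,0,0.035,0]]]'

```text
time: 20.07
position: [0.5111, -0.2936, 0.1589]
eef_rot: [-3.1, -0.425, -0.029]
contact_force: [3.0, -1.4, 2.6]
gripper_width: 0.0854
```

```bash
python3 -c "
from h import *
T(2)
R=(.482,-.3266,.2746)
t=W(R,[(.052+.0028-.0062,0,.12)])[0]; print(t)
go(t,105.7)
c=env.camera('top')
cv2.imwrite('pics/c14.png',cv2.resize(c['img'][175:245,235:325],None,fx=8,fy=8,interpolation=2)[:,:,::-1])
"
```

```text
20.17 tilt [0.0021 0.0262] p [ 0.5055 -0.2892  0.1441]
[ 0.52877914 -0.31342153  0.12      ]
t 20.17 p [ 0.5055 -0.2892  0.1441] jaw -74.38 tilt [0.0021 0.0262] w 0.0852 F [-1.7 -0.2 -1.6] q [-0.67  0.41 -0.07  1.11  0.02  2.2 ]
world turn deg 0.08 tool turn rad -0.0013
tool shift now [0.0156 0.0302 0.0235] after turn [0.0156 0.0302 0.0235]
```

View pics/c14.png

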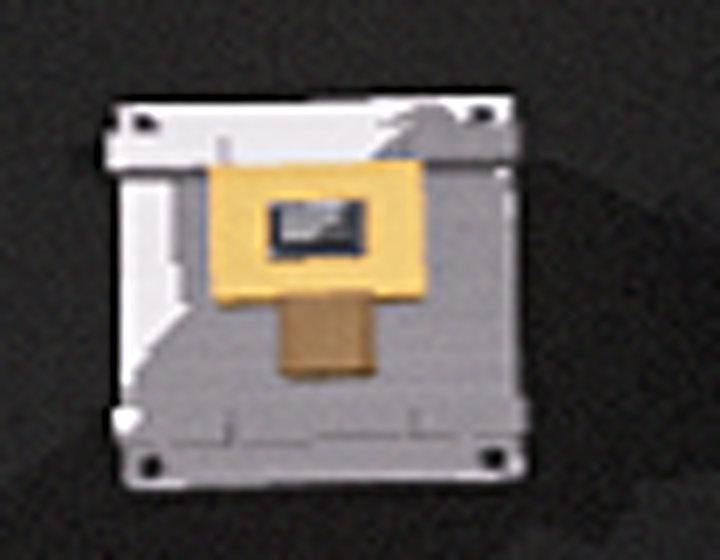

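>>> play_rows --rows '[[[0.008,0.015,0.01,0],[0.007,0.014,0.01,0]]]'

```text
time: 20.38
position: [0.5272, -0.3115, 0.128]
eef_rot: [-3.088, -0.425, -0.01]
contact_force: [-0.0, -0.5, 0.1]
gripper_width: 0.0854
```

```bash
python3 -c "
from h import *
T(3)
R=(.482,-.3266,.2746)
t=W(R,[(.052+.0028-.0062,0,.05)])[0]; print(t)
go(t,105.7)
s=shot('scene','scene14.png')['img'][220:320,110:250]
cv2.imwrite('pics/c15.png',cv2.resize(s,(560,400),interpolation=2)[:,:,::-1])
"
```

```text
20.53 tilt [0.0021 0.0263] p [ 0.5269 -0.3115  0.1272]
[ 0.52877914 -0.31342153  0.05      ]
t 20.53 p [ 0.5269 -0.3115  0.1272] jaw -74.36 tilt [0.0021 0.0263] w 0.0854 F [-0.2  0.9  0.4] q [-0.68  0.47 -0.02  1.1   0.02  2.19]
world turn deg 0.06 tool turn rad -0.001
tool shift now [0.0006 0.0042 0.0771] after turn [0.0006 0.0042 0.0771]
```

View pics/c15.png

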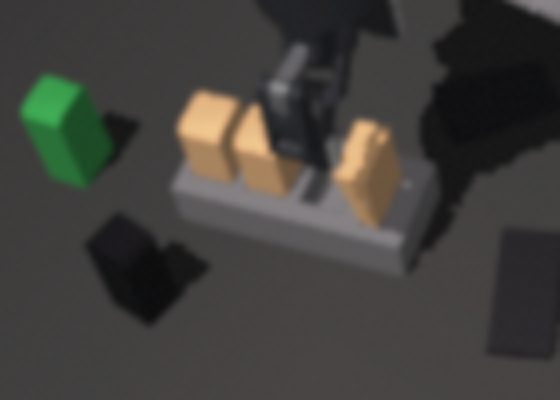

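>>> play_rows --rows '[[[0,0.002,0.018,0],[0,0.002,0.02,0],[0,0,0.018,0]]]'

```text
time: 20.83
position: [0.5289, -0.3139, 0.0768]
eef_rot: [-3.092, -0.426, -0.018]
contact_force: [0.6, -0.3, 0.4]
gripper_width: 0.0855
```

```bash
python3 -c "
from h import *
T(3)
R=(.482,-.3266,.2746)
t=W(R,[(.052+.0028-.0062,0,.05)])[0]; print(t)
go(t,105.7)
"
```

```text
20.98 tilt [0.006  0.0233] p [ 0.5282 -0.3132  0.0764]
[ 0.52877914 -0.31342153  0.05      ]
t 20.98 p [ 0.5282 -0.3132  0.0764] jaw -74.31 tilt [0.006  0.0233] w 0.0858 F [ 1.2  0.9 -0.8] q [-0.68  0.5  -0.1   0.98  0.02  2.19]
world turn deg 0.01 tool turn rad -0.0003
tool shift now [0.0001 0.0009 0.0264] after turn [0.0001 0.0009 0.0264]
```

>>> play_rows --rows '[[[0,0,0.013,0],[0,0.001,0.013,0]]]'

```text
time: 21.15
position: [0.5301, -0.3144, 0.0553]
eef_rot: [-3.094, -0.426, -0.021]
contact_force: [0.2, -0.1, 0.5]
gripper_width: 0.0855
```

```bash
python3 -c "
from h import *
T(3)
R=(.482,-.3266,.2746)
t=W(R,[(.052+.0028-.0062,0,.05)])[0]; print(t)
go(t,105.7)
"
```

```text
21.3 tilt [0.0094 0.0207] p [ 0.5297 -0.3143  0.0548]
[ 0.52877914 -0.31342153  0.05      ]
t 21.3 p [ 0.5297 -0.3143  0.0548] jaw -74.3 tilt [0.0094 0.0207] w 0.0854 F [-0.2  0.5  0.3] q [-0.68  0.52 -0.14  0.92  0.02  2.19]
world turn deg 0.0 tool turn rad -0.0
tool shift now [-0.0008 -0.001   0.0048] after turn [-0.0008 -0.001   0.0048]
```

>>> play_rows --rows '[[[-0.001,-0.001,0.004,0],[0,0,0.001,0],[0,0,0,0],[0,0,0,0],[0,0,0,0]]]' --grip 1 --squeeze 40

```text
time: 21.72
position: [0.5296, -0.3142, 0.0541]
eef_rot: [-3.096, -0.427, -0.024]
contact_force: [-0.0, -1.1, -0.2]
gripper_width: 0.0395
```

>>> play_rows --rows '[[[0,0,0,0],[0,0,0,0]]]' --squeeze 100

```text
time: 21.88
position: [0.5298, -0.3144, 0.0546]
eef_rot: [-3.097, -0.427, -0.024]
contact_force: [0.4, -0.1, 0.5]
gripper_width: 0.0384
```

```bash
python3 -c "
from h import *
T(2)
p=env.sense()['position']; go(p+[0,0,.05],105.7)
"
```

```text
21.98 tilt [0.0133 0.0175] p [ 0.5298 -0.3143  0.0544]
t 21.98 p [ 0.5298 -0.3143  0.0544] jaw -74.29 tilt [0.0133 0.0175] w 0.0384 F [ 0.2  0.  -0.6] q [-0.68  0.52 -0.14  0.91  0.02  2.19]
world turn deg -0.01 tool turn rad 0.0001
tool shift now [ 0.0009 -0.0007 -0.05  ] after turn [ 0.0009 -0.0007 -0.05  ]
```

>>> play_rows --rows '[[[0,0,-0.006,0],[0,0,-0.012,0],[0,0,-0.016,0],[0,0,-0.02,0],[0,0,-0.025,0],[0,0,-0.025,0],[0,0,-0.015,0]]]'

```text
time: 22.57
position: [0.526, -0.3149, 0.1767]
eef_rot: [-3.091, -0.426, -0.016]
contact_force: [-0.1, -0.6, -0.0]
gripper_width: 0.0385
```

```bash
python3 -c "
from h import *
T(3)
B=(.5374,-.0558,.0543)
s=shot('scene','scene16.png')['img'][210:310,110:250]
cv2.imwrite('pics/c16.png',cv2.resize(s,(560,400),interpolation=2)[:,:,::-1])
t=W(B,[(-.040,0,.165)])[0]; print(t)
go(t,93.1)
plan(t,93.1,12)
"
```

```text
22.72 tilt [0.0074 0.0222] p [ 0.5262 -0.315   0.1751]
[ 0.49745896 -0.05797093  0.165     ]
t 22.77 p [ 0.5258 -0.3146  0.1739] jaw -74.3 tilt [0.0059 0.0234] w 0.0382 F [ 0.6 -0.3 -0. ] q [-0.68  0.44  0.07  1.21  0.02  2.19]
world turn deg -12.6 tool turn rad 0.22
tool shift now [ 0.042  -0.2545  0.0147] after turn [-0.0145 -0.2575  0.0147]
[[0.004, -0.021, 0.001, np.float64(0.018)], [0.003, -0.021, 0.001, np.float64(0.018)], [0.003, -0.021, 0.001, np.float64(0.018)], [0.002, -0.021, 0.001, np.float64(0.018)], [0.002, -0.021, 0.001, np.float64(0.018)], [0.002, -0.021, 0.001, np.float64(0.018)], [0.001, -0.021, 0.001, np.float64(0.018)], [0.001, -0.021, 0.001, np.float64(0.018)], [0.0, -0.021, 0.001, np.float64(0.018)], [-0.0, -0.021, 0.001, np.float64(0.018)], [-0.0, -0.021, 0.001, np.float64(0.018)], [-0.001, -0.021, 0.001, np.float64(0.018)]]
```

View pics/c16.png

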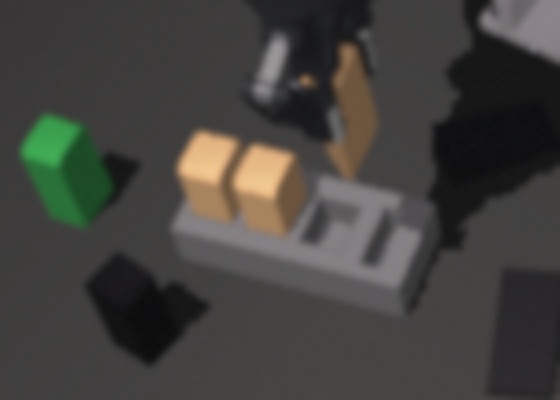

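```bash
cat >> h.py <<'E'
RK=(.482,-.3266,.2746); BX=(.5374,-.0558,.0543)
def toe(verbose=True):
    Rg=Ro.from_rotvec([-3.097,-.427,-.024]).as_matrix(); pg=np.array([.5298,-.3143,.0544])
    tw=W(RK,[(.0548,0,.008)])[0]; c,s_=np.cos(RK[2]),np.sin(RK[2]); Rr=np.array([[c,-s_,0],[s_,c,0],[0,0,1]])
    tt=Rg.T@(tw-pg); Rt=Rg.T@Rr
    s=env.sense(); R=Ro.from_rotvec(s['eef_rot']).as_matrix()
    P=s['position']+R@tt; Rw=R@Rt
    c,s_=np.cos(BX[2]),np.sin(BX[2]); Rb=np.array([[c,-s_,0],[s_,c,0],[0,0,1]])
    pb=Rb.T@(P-[BX[0],BX[1],0]); A=Rb.T@Rw
    print('t',round(s['time'],2),'toe in box mm',np.round(pb*1e3,1),'rotvec deg',np.degrees(Ro.from_matrix(A).as_rotvec()).round(2),'F',np.round(s['contact_force'],1),'w',round(s['gripper_width'],4))
    return P,Rw
E
python3 -c "
from h import *
toe()"
```

```text
t 22.77 toe in box mm [ -20.9 -255.2  127.4] rotvec deg [ 0.42  0.35 12.62] F [ 0.6 -0.3 -0. ] w 0.0382
```

>>> play_rows --rows '[[[0.003,-0.015,0.001,0.018],[0.003,-0.021,0.001,0.018],[0.003,-0.022,0.001,0.018],[0.002,-0.022,0.001,0.018],[0.002,-0.022,0.001,0.018],[0.002,-0.022,0.001,0.018],[0.001,-0.022,0.001,0.018],[0.001,-0.022,0.001,0.018]]]'

```text
time: 23.43
position: [0.5031, -0.1412, 0.1599]
eef_rot: [-3.105, -0.184, 0.007]
contact_force: [0.2, 0.1, 0.9]
gripper_width: 0.0387
```

```bash
python3 -c "
from h import *
T(2)
t=W(BX,[(-.040,0,.165)])[0]
go(t,93.1)
plan(t,93.1,4);toe()"
```

```text
23.53 tilt [-0.0073  0.0312] p [ 0.5027 -0.1395  0.16  ]
t 23.53 p [ 0.5027 -0.1395  0.16  ] jaw -83.07 tilt [-0.0073  0.0312] w 0.0385 F [-0.3  0.4  0. ] q [-0.44  0.3  -0.19  1.1   0.03  2.58]
world turn deg -3.83 tool turn rad 0.0668
tool shift now [ 0.0046 -0.0817 -0.0024] after turn [-0.0009 -0.0818 -0.0024]
[[0.001, -0.02, -0.001, np.float64(0.017)], [0.001, -0.02, -0.001, np.float64(0.017)], [0.0, -0.02, -0.001, np.float64(0.017)], [0.0, -0.02, -0.001, np.float64(0.017)]]
t 23.53 toe in box mm [-34.8 -79.4 113.6] rotvec deg [1.04 1.22 3.87] F [-0.3  0.4  0. ] w 0.0385
```

>>> play_rows --rows '[[[0,-0.017,0,0.017],[0,-0.019,0,0.017],[0,-0.018,0,0.017],[-0.001,-0.014,0,0.015],[0,-0.006,0,0]]]'

```text
time: 23.95
position: [0.493, -0.0647, 0.1582]
eef_rot: [-3.108, -0.081, 0.02]
contact_force: [-0.7, -0.6, -0.2]
gripper_width: 0.0381
```

```bash
python3 -c "
from h import *
T(3)
t=W(BX,[(-.0405,0,.15)])[0]
go(t,93.1)
toe()
s=shot('scene','scene17.png')['img'][130:250,200:340]
cv2.imwrite('pics/c17.png',cv2.resize(s,None,fx=5,fy=5,interpolation=2)[:,:,::-1])
"
```

```text
24.1 tilt [-0.0125  0.0319] p [ 0.4936 -0.066   0.1585]
t 24.1 p [ 0.4936 -0.066   0.1585] jaw -86.98 tilt [-0.0125  0.0319] w 0.0388 F [ 0.1 -1.   0.6] q [-0.31  0.27 -0.25  1.08  0.03  2.78]
world turn deg 0.08 tool turn rad -0.0014
tool shift now [ 0.0038 -0.0076  0.0087] after turn [ 0.0038 -0.0076  0.0087]
t 24.1 toe in box mm [-40.1  -5.8 112. ] rotvec deg [ 1.12  1.61 -0.03] F [ 0.1 -1.   0.6] w 0.0388
```

View pics/c17.png

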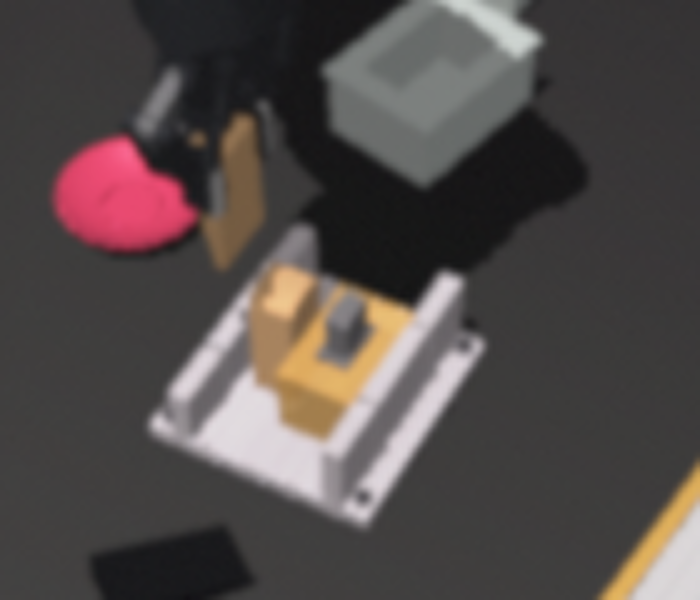

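```bash
cat >> h.py <<'E'
def overlay(png,out,x0=200,y0=130,w=140,h=120,f=5,cam_='scene'):
    P,Rw=toe(); im=cv2.imread(png)[y0:y0+h,x0:x0+w]; im=cv2.resize(im,None,fx=f,fy=f,interpolation=2)
    v=[]
    for y in(-.02,.02):
        v+=[(-.0025,y,0),(.0025,y,0),(.0025,y,.076),(-.0177,y,.076)]
    v=(Rw@np.array(v).T).T+P; u=(proj(cam_,v)-[x0,y0]+.5)*f-.5
    for a,b in [(0,1),(1,2),(2,3),(3,0),(4,5),(5,6),(6,7),(7,4),(0,4),(1,5),(2,6),(3,7)]:
        cv2.line(im,tuple(int(t) for t in u[a]),tuple(int(t) for t in u[b]),(0,255,0),1)
    cv2.imwrite(out,im)
E
python3 -c "
from h import *
overlay('pics/scene17.png','pics/o17.png')"
```

```text
t 24.15 toe in box mm [-40.   -6.2 112.1] rotvec deg [ 1.12  1.6  -0.07] F [-0.5 -0.2 -0.1] w 0.0384
```

View pics/o17.png

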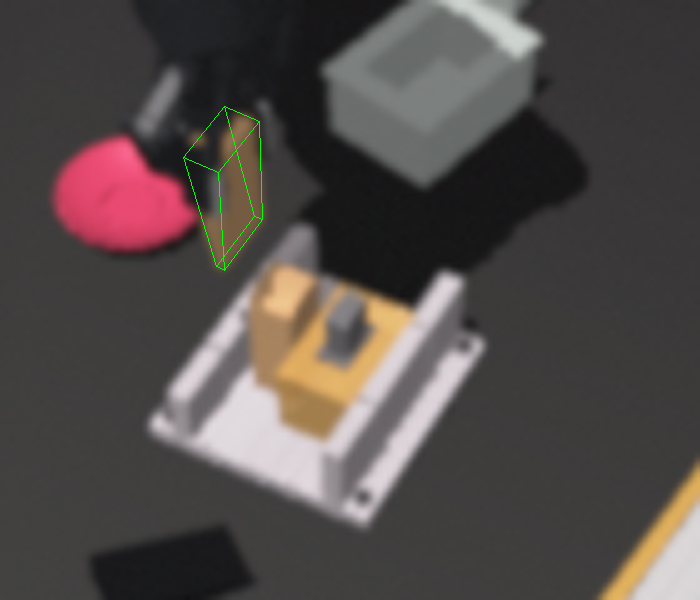

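>>> play_rows --rows '[[[0.002,-0.004,0.004,0],[0.002,-0.003,0.006,0],[0,-0.001,0.006,0]]]'

```text
time: 24.4
position: [0.4986, -0.0596, 0.1421]
eef_rot: [-3.109, -0.078, 0.015]
contact_force: [0.6, 0.2, -0.4]
gripper_width: 0.0383
```

```bash
python3 -c "
from h import *
T(3);toe()
"
```

```text
24.55 tilt [-0.0121  0.0314] p [ 0.4977 -0.0594  0.1421]
t 24.55 toe in box mm [-35.6   0.6  95.6] rotvec deg [ 1.09  1.59 -0.16] F [0.4 0.6 0.4] w 0.0385
```

>>> play_rows --rows '[[[0,0.0005,0.006,0],[0,0.0005,0.008,0],[0,0.0005,0.008,0],[0,0,0.004,0]]]'

```text
time: 24.88
position: [0.4979, -0.0606, 0.1144]
eef_rot: [-3.109, -0.079, 0.015]
contact_force: [-0.0, 0.4, -0.7]
gripper_width: 0.0385
```

```bash
python3 -c "
from h import *
T(2);toe()
shot('scene','scene18.png')
overlay('pics/scene18.png','pics/o18.png')
"
```

```text
24.98 tilt [-0.0112  0.0311] p [ 0.4978 -0.0605  0.1147]
t 24.98 toe in box mm [-35.6  -0.6  68.2] rotvec deg [ 1.07  1.54 -0.16] F [ 0.7  0.4 -0.8] w 0.038
t 25.03 toe in box mm [-35.3  -0.7  68.8] rotvec deg [ 1.06  1.5  -0.16] F [-0.4 -0.5 -0.4] w 0.0385
```

View pics/o18.png

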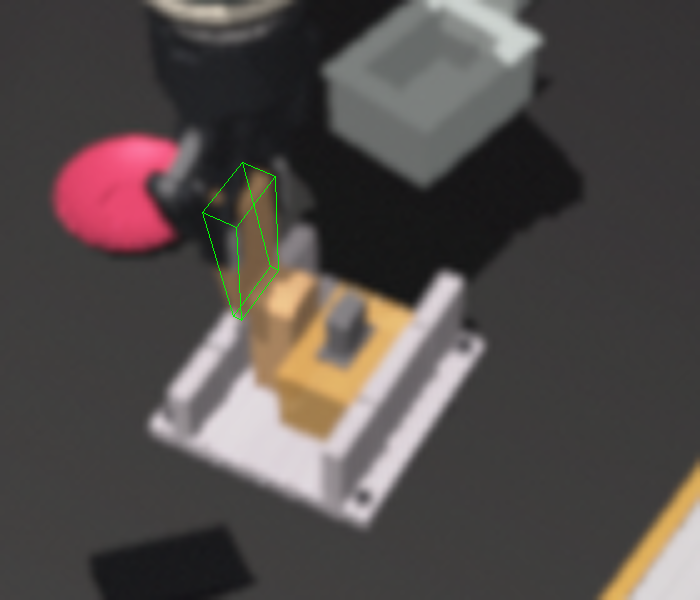

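>>> play_rows --rows '[[[0,0,0.005,0],[0,0,0.007,0],[0,0,0.007,0],[0,0,0.005,0]]]'

```text
time: 25.37
position: [0.4988, -0.0601, 0.0907]
eef_rot: [-3.11, -0.079, 0.011]
contact_force: [-0.5, 0.4, -0.7]
gripper_width: 0.0383
```

```bash
python3 -c "
from h import *
T(2);toe()
"
```

```text
25.47 tilt [-0.0089  0.0304] p [ 0.4984 -0.0599  0.0905]
t 25.47 toe in box mm [-34.9  -0.1  44. ] rotvec deg [ 1.03  1.41 -0.15] F [-0.2  0.5  0.1] w 0.0385
```

>>> play_rows --rows '[[[0.0005,0,0.005,0],[0,0,0.005,0],[0,0,0.003,0]]]'

```text
time: 25.72
position: [0.4993, -0.0596, 0.077]
eef_rot: [-3.11, -0.079, 0.011]
contact_force: [-0.7, -0.0, -0.6]
gripper_width: 0.0383
```

```bash
python3 -c "
from h import *
T(2);toe()
"
```

```text
25.82 tilt [-0.0086  0.0303] p [ 0.499  -0.0595  0.0769]
t 25.82 toe in box mm [-34.2   0.3  30.4] rotvec deg [ 1.02  1.39 -0.15] F [ 0.5  0.7 -0.4] w 0.0384
```

>>> play_rows --rows '[[[0,0,0.003,0],[0,0,0.002,0]]]'

```text
time: 25.98
position: [0.4992, -0.0595, 0.072]
eef_rot: [-3.11, -0.079, 0.011]
contact_force: [0.0, 0.3, -0.3]
gripper_width: 0.0385
```

```bash
python3 -c "
from h import *
T(2);toe()
"
```

```text
26.08 tilt [-0.0081  0.0302] p [ 0.4992 -0.0594  0.072 ]
t 26.08 toe in box mm [-34.    0.4  25.5] rotvec deg [ 1.01  1.36 -0.15] F [ 0.2 -0.2  0.2] w 0.0386
```

>>> play_rows --rows '[[[0,0,0.002,0],[0,0,0.001,0]]]'

```text
time: 26.25
position: [0.4997, -0.0594, 0.0692]
eef_rot: [-3.11, -0.079, 0.01]
contact_force: [0.2, -0.8, 0.8]
gripper_width: 0.0382
```

```bash
python3 -c "
from h import *
T(2);toe()
"
```

```text
26.35 tilt [-0.0071  0.03  ] p [ 0.4996 -0.0595  0.0692]
t 26.35 toe in box mm [-33.5   0.3  22.7] rotvec deg [ 0.99  1.31 -0.15] F [ 2.2 -0.6 -0.8] w 0.0388
```

>>> play_rows --rows '[[[0,0,0.002,0],[0,0,0.001,0]]]'

```text
time: 26.52
position: [0.5001, -0.0595, 0.0668]
eef_rot: [-3.111, -0.079, 0.008]
contact_force: [-2.8, 0.4, 12.2]
gripper_width: 0.0386
```

```bash
python3 -c "
from h import *
T(2);toe()
"
```

```text
26.62 tilt [-0.0059  0.0294] p [ 0.5001 -0.0595  0.0668]
t 26.62 toe in box mm [-33.    0.2  20.3] rotvec deg [ 0.96  1.24 -0.14] F [ 1.1 -0.9  5.4] w 0.0383
```

>>> play_rows --rows '[[[0,0,0.0015,0],[0,0,0.001,0]]]'

```text
time: 26.78
position: [0.5004, -0.0596, 0.0656]
eef_rot: [-3.112, -0.08, 0.006]
contact_force: [-6.2, 1.0, 21.9]
gripper_width: 0.0384
```

```bash
python3 -c "
from h import *
T(2);toe();T(0)
"
```

```text
26.88 tilt [-0.0043  0.0286] p [ 0.5004 -0.0596  0.0657]
t 26.88 toe in box mm [-32.6   0.1  19.2] rotvec deg [ 0.91  1.15 -0.11] F [-4.5  0.6 16.5] w 0.0383
26.88 tilt [-0.0043  0.0286] p [ 0.5004 -0.0596  0.0657]
```

>>> play_rows --rows '[[[0,0,0.0025,0]]]'

```text
time: 26.97
position: [0.5006, -0.0596, 0.0645]
eef_rot: [-3.112, -0.081, 0.004]
contact_force: [-10.2, 1.8, 43.8]
gripper_width: 0.0382
```

```bash
python3 -c "
from h import *
T(2);toe()
T(2);toe()
"
```

```text
27.07 tilt [-0.003   0.0278] p [ 0.5006 -0.0596  0.0644]
t 27.07 toe in box mm [-32.4  -0.   17.9] rotvec deg [ 0.86  1.08 -0.08] F [-5.5  0.8 26.2] w 0.0388
27.17 tilt [-0.0031  0.0278] p [ 0.5006 -0.0597  0.0644]
t 27.17 toe in box mm [-32.4  -0.   17.9] rotvec deg [ 0.86  1.08 -0.08] F [-4.9  0.6 25.8] w 0.0384
```

```bash
python3 -c "
from h import *
shot('scene','scene19.png')
overlay('pics/scene19.png','pics/o19.png',215,150,80,80,8)
c=cv2.imread('pics/scene19.png')[150:230,215:295]; cv2.imwrite('pics/c19.png',cv2.resize(c,None,fx=8,fy=8,interpolation=2))
"
```

```text
t 27.22 toe in box mm [-32.4  -0.   17.9] rotvec deg [ 0.86  1.08 -0.08] F [-5.5  0.2 26.4] w 0.0383
```

View pics/o19.png

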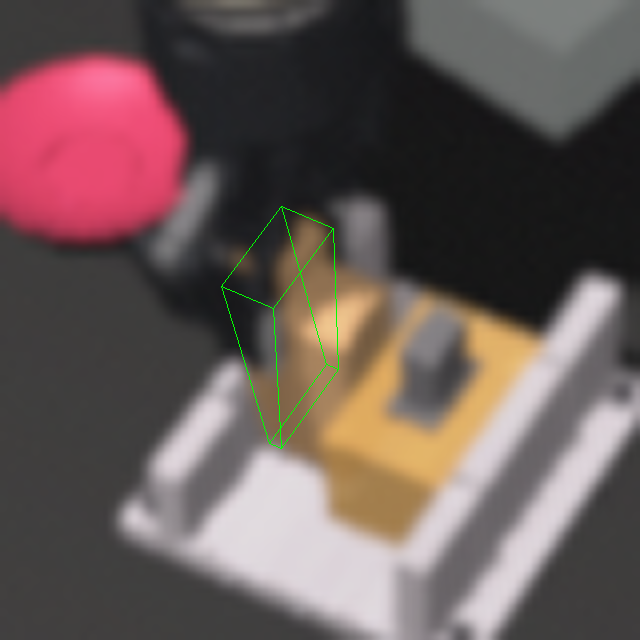

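View pics/c19.png

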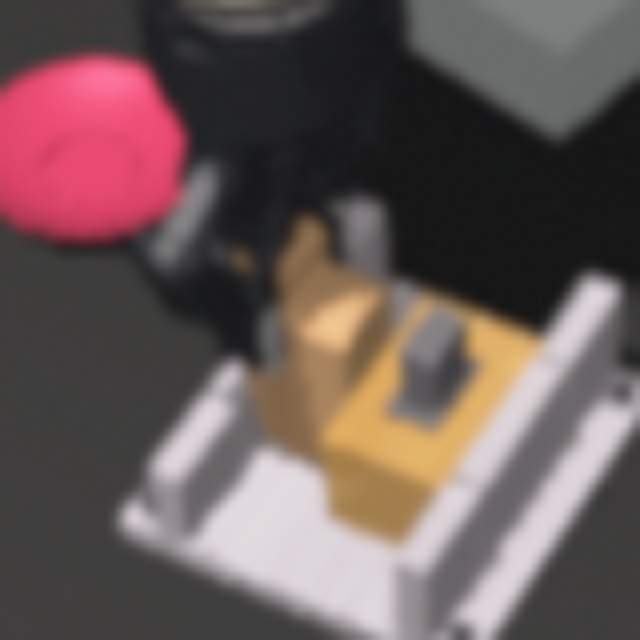

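>>> play_rows --rows '[[[0,0,0.0018,0]]]'

```text
time: 27.3
position: [0.5006, -0.0597, 0.0642]
eef_rot: [-3.113, -0.082, 0.002]
contact_force: [-14.7, 3.1, 49.7]
gripper_width: 0.0384
```

```bash
python3 -c "
from h import *
T(2);toe();T(6);toe()
"
```

```text
27.4 tilt [-0.0017  0.0271] p [ 0.5006 -0.0597  0.0643]
t 27.4 toe in box mm [-32.3  -0.1  17.8] rotvec deg [ 0.81  1.01 -0.05] F [-9.4  2.  36.1] w 0.0382
27.7 tilt [-0.0018  0.0271] p [ 0.5006 -0.0596  0.0643]
t 27.7 toe in box mm [-32.3  -0.1  17.8] rotvec deg [ 0.82  1.01 -0.05] F [-9.8  1.7 36. ] w 0.0382
```

```bash
python3 -c "
from h import *
c=shot('scene','scene20.png')['img'][150:230,215:295]; cv2.imwrite('pics/c20.png',cv2.resize(c,None,fx=8,fy=8,interpolation=2)[:,:,::-1])
toe()"
```

```text
t 27.75 toe in box mm [-32.3  -0.   17.8] rotvec deg [ 0.82  1.01 -0.05] F [-9.4  1.7 36.8] w 0.0386
```

View pics/c20.png

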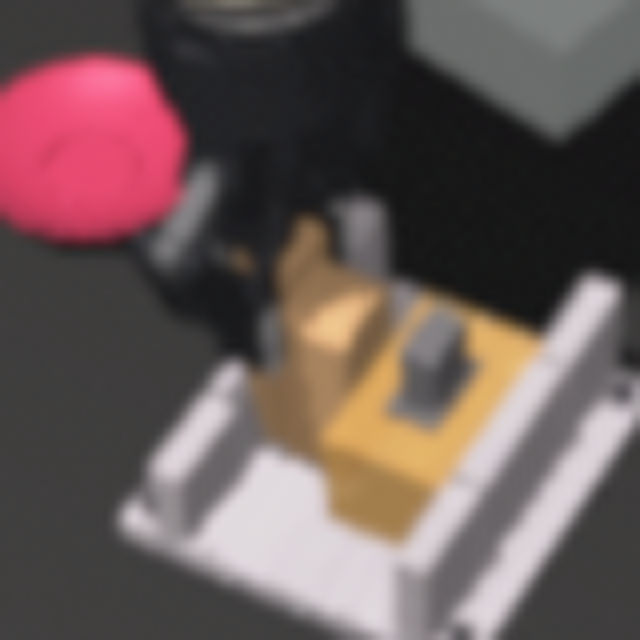

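The block is flush on the back wall, the spacer touches it (their tops meet at about (350,330) in the crop), and the wedge is gripped between the spacer and the near wall. I'm handing in.

```bash
python3 -c "
from h import *
print(env.job_done()); toe()"
```

```text
the job is handed in; nothing more can be done
None
the job is handed in; nothing more can be done
```

I handed the job in at about 27.8 s of the 72 s, with the wedge still gripped and pressed. The thick mould stood nearer the saw-guide box, so the job needed the thick block, one spacer and the wedge.

**Block:** It is lengthwise in the channel, pushed against the taller back wall and resting on the floor. The top picture taken before the wedge went in showed both ends past the kerfs.

**Spacer:** One beech spacer stands upright against the block, well inside the two kerf pairs in the same picture. Only about 10 mm of gap was left, so there was no room for another.

**Wedge:** It is about centred between the kerf pairs, sloping face towards the near wall. In the last press the force rose from about 26 to 36 N while it moved only about 0.1 mm, so I judged it closed. The force held steady at 36 N for the next 0.4 s.

**Checks that disagreed or were limited:**
- **Wedge depth:** I calculated the toe at about 8 mm above the channel floor, where you expect 10 to 15 mm. The cause could be a calibration error, slip in the grip or a slightly wider gap. It has not bottomed.
- **Tool tilt:** The tool drifted up to about 4° off vertical during moves. I reduced this before gripping the wedge, and about 1° of wedge lean remained by calculation.
- **Last view:** In the final pose I used only the scene camera. It showed nothing lifted or shifted.
- **Forces:** The highest wrist force I saw was about 62 N, when the block met the channel floor. The limit is 120 N.

I did not touch the other block, the saw, the jar, the dish or the look-alikes.

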